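# Nip up a weeping water-tap valve with an adjustable wrench

### The arm

A 6-joint arm with a two-finger parallel gripper is mounted at the origin on the work surface. World frame = base frame: x ahead of the robot, y to its left, z up, the work surface at z = 0. Lengths are in m, angles in rad, forces in N, time in s.
With the tool pointing down it reaches from about 0.325 to 0.9 m from the base axis. Payload 6.1 kg.
Tool frame: the origin (TCP) lies midway between the tips of the shut fingers; the grasp point (between the pads) lies 19 mm behind it (bot.grasp_offset is the distance from the TCP to the grasp point, in m); z points along the fingers, y is the line along which they close (so a half turn about z gives the same grasp; the last joint's range is limited). The gripper opens to 87 mm and grips with 3 to 60 N. Pads are 19 mm wide; open, the fingers measure 117 mm over their backs; the gripper's body (75 mm by 190 mm) begins 51 mm behind the grasp point.
Start: joints at [-1.27, 0.22, 1.526, -0, 1.395, -0.126], TCP at [0.259, -0.569, 0.223] pointing down, gripper open.
Joint ranges: [-2.98, 2.98], [-0.91, 2.08], [0.09, 2.57], [-1.24, 4.39], [0.2, 2.65], [-2.68, 2.68]. Speed limits (rad/s): [2.57, 2.57, 3.01, 3.14, 3.14, 3.14].

### API

Orientations are given as a unit quaternion [w, x, y, z].
In Python, from workcell import bot, optics gives the robot as it stands.
- The arm moves only by the shell command python3 -m inch 'ROWS' [FORCE]. ROWS is JSON, a list of rows, each an object of numbers: "dx", "dy", "dz": the shift along the world's x, y, z in mm; "spin": the turn about the world's z in rad; "hand": the opening, from 0 (shut) to 1 (fully open). A call has 1 to 20 rows; each row shifts and turns the commanded pose from where the row before left it; what a row does not reach is not made up. A row lasts 1/12 s, in which the tool goes at most 41.7 mm and 7.16 degrees, less where a joint would pass 70% of its speed; a pose out of reach is approached as far as the arm can. A call is refused whole if a number of a shift passes 41.7 or a number of a turn 0.125, either way. A call with a gripper value outside its range is refused whole. The fingers move at their own pace and stop on an object; FORCE is the grip in N (left out, the last holds). Time passes only in rows, so rows that do not move let the fingers close. It gives the time, the measured TCP pose, the force, the opening and the grip force at its end, in the units of the state.
- bot.state(): the state, without advancing time (a new reading comes with each control period).
- optics.snapshot(name): name is "scene" or "top" or "wrist"; returns the picture (420x560x3 uint8, red, green, blue); there is no depth.
- optics.camera_info(name): a dict with "vfov" (degrees; the focal length in pixels is half the picture's height over the tangent of half this angle, whatever the lens; pixels are square), "cx", "cy" (the principal point, pixels), "pose" (4x4, takes a point from camera to world coordinates); the wrist camera has in their place "hand_eye" (4x4, takes a point from camera to tool coordinates, whose origin is the TCP and whose axes are the flange's). Camera axes: x right, y down, z forward; pixel columns grow to the right and rows downward; lengths in m; the calibration is good to about 2 mm. A picture is of the moment at which its call begins: read the wrist's pose just before it. camera_info takes no time and is no camera call.
- bot.job_done(): hands the job in; it is judged then, once.
The state is a dict: "clock": time; "q": joint angles; "qvel": joint speeds; "tau": joint torques, N m; "tcp_pos": TCP position; "tool_rot": TCP orientation; "force": force on the tool from outside, world axes, zero at the start; "wrist_torque": the same for the moment, N m; "gripper_width": finger opening in m; "grasp_force": force on a finger pad.
Only numpy, scipy, OpenCV 4.12 (cv2) and the standard library are available. Lean on these libraries where they do the work, as an engineer would, in place of code of your own. Each camera call takes 0.05 s, during which the arm holds its last target. There are 200 camera calls.

### The job

The bar's water tap weeps at the valve whose cross handle has been taken off. Put the adjustable wrench over that valve's brass hex nut, roll the worm until the jaws just fit the nut with no play, tighten the nut clockwise with the wrench until it comes up firm, then take the wrench off and lay it flat on the counter clear of the valve. Keep the fingers off the valve itself, do not drop the wrench, and leave the loose cross handle, the jigger and the tumbler where they stand.

Things in the scene. Friction and masses are not known exactly. Their poses are not given: they have to be found in the camera images.
- wrench: steel adjustable wrench, 200 mm long, 0.4 kg, lying flat, loose. Origin: underside, mid-width of the handle, near the centre of mass: lift it here. x along the handle to the head, z up. Handle 22 mm wide, 12 mm thick, free to grip from x -95 to +10 mm. The head is turned 15 degrees anticlockwise (from above) from the handle, 14 mm thick, up to 70 mm wide over the open jaws.
- wrench_mouth (a point): on the wrench's underside at x 77.4, y 12.5 mm: where the nut's centre lies when held against the fixed jaw. Its axes are the head's: x the way the jaws point (wrench x turned 15 degrees anticlockwise), y from fixed to movable jaw. From this point: fixed jaw's face at y -16 mm, throat at x -21, jaw tips at x +17.
- worm_top (a point): top of the worm: knurled roller behind the throat, 43 mm behind wrench_mouth and 4 mm to the movable-jaw side, 17.7 mm above the underside; axes as wrench_mouth. 17 mm thick, 18 mm long along y, 3.7 mm proud of the head. Stroking its top towards the jaws (+x) closes them, away opens; it takes about 3.5 N along the stroke, so press 6 to 10 N. It holds the jaws where it is left.
- jaw (a joint): opening between the wrench's jaw faces in m (0.032 just fits the nut); it starts 3.5 to 6 mm wider than the nut
- worm (a joint): turn of the worm in rad; falls by 6.28 for each 6 mm that the jaws close, rises as they open
- valve: the weeping tap valve, fixed to the counter on one side of the spout (either side): a chromed round flange 72 mm across and 3 mm high, on it the brass hex nut, through the nut a brass spindle 10 mm thick rising to 45 mm. Origin: centre, on the counter. With the wrench on the nut, its head rests on the flange.
- bonnet_top (a point): centre of the brass hex nut's top face, 15 mm above the counter; the hex is 32 mm across flats (37 mm over corners) and 12 mm high, from z 3 to z 15 mm. Its y axis is square to two of the flats and turns with the nut.
- bonnet (a joint): turn of the nut in rad, growing clockwise seen from above; it starts at 0.55 to 0.85, turns against about 0.22 N m and comes up against a firm stop at 1.3 (fully tight)
- station: fixed spout and drip tray. Origin: on the counter under the upright pipe (19 mm thick, flange 64 mm). The pipe arches over towards +x, top at 202 mm; the tray (150 by 280 mm, 18 mm high) begins 50 mm in front of the pipe in +x. The two valves stand 150 mm to either side of the pipe along y.
- valve2: the other valve, fixed, with its cross handle on: 72 mm flange, 80 mm across the arms, 65 mm high. Origin: centre, on the counter.
- cross_handle: the handle taken off the valve, a chromed cross 80 mm across and 28 mm high lying loose on the counter before the spout. Origin: centre of its underside.
- jigger: steel double-cone bar measure, 44 mm across, 82 mm high, standing loose. Origin: centre of its underside.
- tumbler: drinking glass, 78 mm across, 88 mm high, standing on the drip tray. Origin: centre of its underside.

How it is judged:
By the outcome, as a careful person would: the job done as asked, in the order asked, and still so for the second after the job is handed in, with the robot touching nothing.
It also fails if it takes over 72 s, if anything falls off the work surface, if the arm or the gripper's body presses on something with over 40 N, if the wrist force passes 120 N, or if a joint passes its speed limit or range.

## Working session

There is one attempt and no reset: what is moved stays moved. The work goes in short steps, Python scripts to look and compute and a shell command to move; the robot and the scene stay as the last step left them, time stands still between calls to the robot, and variables do not carry over. Pictures are saved under pics/ and viewed, at most 10 in all, crops included, and the job is handed in when it is done.

```bash
mkdir -p pics; ls; cat > h.py <<'E'
import numpy as np, cv2
from workcell import bot, optics
from scipy.spatial.transform import Rotation as R
def snap(cam,name):
    im=optics.snapshot(cam); cv2.imwrite(f'pics/{name}.png',im[:,:,::-1]); return im
def campose(cam):
    i=optics.camera_info(cam)
    if 'pose' in i: return i,np.array(i['pose'])
    s=bot.state(); q=s['tool_rot']; T=np.eye(4); T[:3,:3]=R.from_quat([q[1],q[2],q[3],q[0]]).as_matrix(); T[:3,3]=s['tcp_pos']
    return i,T@np.array(i['hand_eye'])
def px2w(cam,u,v,z,ip=None):
    i,P=ip or campose(cam); f=210/np.tan(np.radians(i['vfov'])/2)
    d=P[:3,:3]@np.array([(u-i['cx'])/f,(v-i['cy'])/f,1]); o=P[:3,3]
    return o+d*(z-o[2])/d[2]
def w2px(cam,p,ip=None):
    i,P=ip or campose(cam); f=210/np.tan(np.radians(i['vfov'])/2)
    c=P[:3,:3].T@(np.array(p)-P[:3,3]); return np.array([i['cx']+f*c[0]/c[2],i['cy']+f*c[1]/c[2]])
E
python3 - <<'E'
from h import *
for c in ['top','scene','wrist']: 
    print(c,optics.camera_info(c)); 
a=snap('top','top0'); b=snap('scene','scene0')
s=bot.state();print(s['clock'],s['tcp_pos'],s['tool_rot'],s['force'])
cv2.imwrite('pics/top0x.png',cv2.resize(a[:,:,::-1],(800,600),interpolation=cv2.INTER_CUBIC))
E
```

```text
pics
top {'vfov': 49.89358488704504, 'cx': 273.1983535834787, 'cy': 208.38471135584305, 'pose': array([[ 0.01372481, -0.99173617,  0.12755785,  0.47218773],
       [-0.99980515, -0.01180123,  0.01582362, -0.02856769],
       [-0.01418752, -0.12775017, -0.9917049 ,  1.04247341],
       [ 0.        ,  0.        ,  0.        ,  1.        ]])}
scene {'vfov': 52.70584213095086, 'cx': 281.64507366078357, 'cy': 208.96221039441616, 'pose': array([[-0.32523191,  0.58596351, -0.74220682,  1.2678606 ],
       [ 0.94556908,  0.19229969, -0.26252607,  0.2362848 ],
       [-0.01110456, -0.78718968, -0.61661098,  0.58789443],
       [ 0.        ,  0.        ,  0.        ,  1.        ]])}
wrist {'vfov': 61.32992635626616, 'cx': 280.58597403587, 'cy': 206.47831878218145, 'hand_eye': array([[-1.42708631e-04, -9.52586443e-01, -3.04268054e-01,
         8.34299374e-02],
       [ 9.99999960e-01, -6.14347883e-05, -2.76685894e-04,
         4.36908070e-06],
       [ 2.44874588e-04, -3.04268082e-01,  9.52586413e-01,
        -1.62122282e-01],
       [ 0.00000000e+00,  0.00000000e+00,  0.00000000e+00,
         1.00000000e+00]])}
0.1 [ 0.25856911 -0.56840136  0.22153879] [-8.68579125e-04  9.77311651e-01  2.11804573e-01 -6.75552167e-05] [-0.27141834 -0.08057258  0.99931861]
```

View pics/top0x.png

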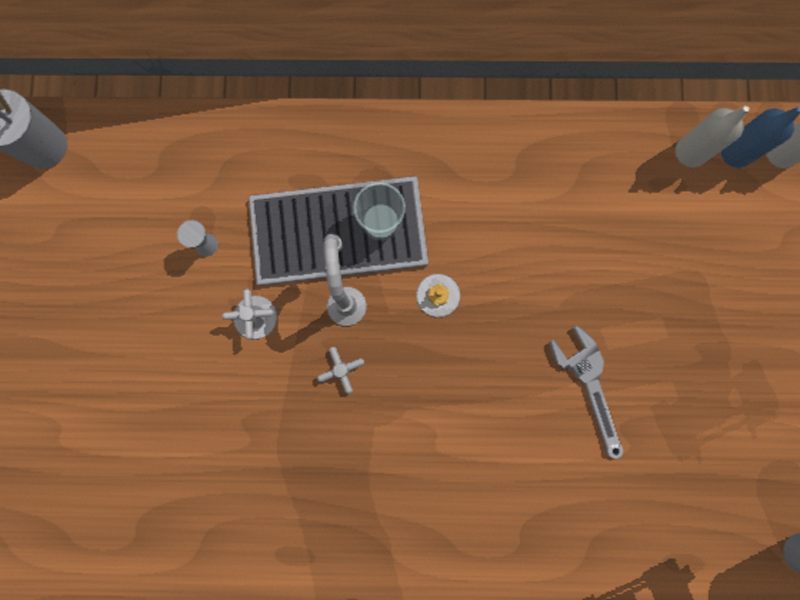

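View pics/scene0.png

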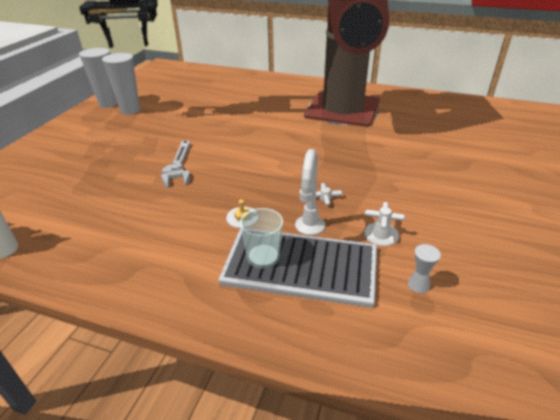

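The top view shows the valve without its handle at (438,295) of 800x600, right of the spout. The wrench has its tail hole at (615,452) and its head near (583,362). The cross handle is at (340,370). Next I work out positions from these pixels.

```bash
python3 - <<'E'
from h import *
k=1/1.42857
for n,u,v,z in [('valve',438,296,.003),('tail',615,452,.012),('neck',592,384,.012),('fixtip',579,331,.014),('movtip',552,347,.014),('worm',584,366,.017),('pipe',346,306,.003),('cross',340,370,.015),('tumb',379,218,.02)]:
    print(n,px2w('top',u*k,v*k,z).round(4))
s=bot.state();print(R.from_quat(np.roll(s['tool_rot'],-1)).as_matrix().round(2))
E
```

```text
valve [ 0.6096 -0.0894  0.003 ]
tail [ 0.3669 -0.365   0.012 ]
neck [ 0.4713 -0.3321  0.012 ]
fixtip [ 0.5546 -0.3131  0.014 ]
movtip [ 0.5286 -0.2699  0.014 ]
worm [ 0.4992 -0.3188  0.017 ]
pipe [0.5914 0.0598 0.003 ]
cross [0.4878 0.066  0.015 ]
tumb [0.734  0.0079 0.02  ]
[[ 0.91  0.41 -0.  ]
 [ 0.41 -0.91  0.  ]
 [ 0.   -0.   -1.  ]]
```

```bash
python3 -m inch '[{"dx":28,"dy":29,"spin":-0.03},{"dx":28,"dy":29,"spin":-0.04},{"dx":28,"dy":29,"spin":-0.04},{"dx":28,"dy":29},{"dx":28,"dy":29},{"dx":28,"dy":29},{"dx":28,"dy":29},{"dx":28,"dy":29},{},{},{}]' && python3 - <<'E'
from h import *
import pickle
ip=campose('wrist');a=snap('wrist','w1');pickle.dump(ip,open('w1.p','wb'))
cv2.imwrite('pics/w1x.png',cv2.resize(a[:,:,::-1],(800,600),interpolation=cv2.INTER_CUBIC))
E
python3 -m inch '[{"dx":14,"dy":30},{"dx":14,"dy":30},{"dx":14,"dy":30},{"dx":14,"dy":30},{"dx":14,"dy":30},{"dx":14,"dy":30},{"dx":14,"dy":30},{"dx":14,"dy":30},{},{},{}]' && python3 - <<'E'
from h import *
import pickle
ip=campose('wrist');a=snap('wrist','w2');pickle.dump(ip,open('w2.p','wb'))
cv2.imwrite('pics/w2x.png',cv2.resize(a[:,:,::-1],(800,600),interpolation=cv2.INTER_CUBIC))
E
```

```text
invalid input
invalid input
```

```bash
python3 -m inch '[{"dx":28,"dy":29,"spin":-0.03},{"dx":28,"dy":29,"spin":-0.04},{"dx":28,"dy":29,"spin":-0.04},{"dx":28,"dy":29},{"dx":28,"dy":29},{"dx":28,"dy":29},{"dx":28,"dy":29},{"dx":28,"dy":29},{"dx":0},{"dx":0},{"dx":0}]' && python3 - <<'E'
from h import *
import pickle
ip=campose('wrist');a=snap('wrist','w1');pickle.dump(ip,open('w1.p','wb'))
cv2.imwrite('pics/w1x.png',cv2.resize(a[:,:,::-1],(800,600),interpolation=cv2.INTER_CUBIC))
E
python3 -m inch '[{"dx":14,"dy":30},{"dx":14,"dy":30},{"dx":14,"dy":30},{"dx":14,"dy":30},{"dx":14,"dy":30},{"dx":14,"dy":30},{"dx":14,"dy":30},{"dx":14,"dy":30},{"dx":0},{"dx":0},{"dx":0}]' && python3 - <<'E'
from h import *
import pickle
ip=campose('wrist');a=snap('wrist','w2');pickle.dump(ip,open('w2.p','wb'))
cv2.imwrite('pics/w2x.png',cv2.resize(a[:,:,::-1],(800,600),interpolation=cv2.INTER_CUBIC))
E
```

```text
invalid input
invalid input
```

```bash
python3 -m inch '[{"dx":28,"dy":29,"dz":0,"spin":-0.03,"hand":1}]'; python3 -m inch '[{"dx":28,"dy":29,"spin":-0.03,"hand":1}]';python3 -m inch '[{"dx":28,"dy":29,"dz":0,"spin":0}]'
```

```text
clock: 0.18
tcp_pos: [0.2827, -0.5432, 0.2217]
tool_rot: [0.0, 0.981, 0.194, -0.001]
force: [1.7, -0.3, 1.4]
gripper_width: 0.087
grasp_force: 0.0invalid input
invalid input
```

All five keys are needed.

```bash
python3 -m inch '[{"dx":28,"dy":29,"dz":0,"spin":-0.04,"hand":1},{"dx":28,"dy":29,"dz":0,"spin":-0.04,"hand":1},{"dx":28,"dy":29,"dz":0,"spin":0,"hand":1},{"dx":28,"dy":29,"dz":0,"spin":0,"hand":1},{"dx":28,"dy":29,"dz":0,"spin":0,"hand":1},{"dx":28,"dy":29,"dz":0,"spin":0,"hand":1},{"dx":0,"dy":0,"dz":0,"spin":0,"hand":1},{"dx":0,"dy":0,"dz":0,"spin":0,"hand":1},{"dx":0,"dy":0,"dz":0,"spin":0,"hand":1}]' && python3 - <<'E'
from h import *
import pickle
ip=campose('wrist');a=snap('wrist','w1');pickle.dump(ip,open('w1.p','wb'))
cv2.imwrite('pics/w1x.png',cv2.resize(a[:,:,::-1],(800,600),interpolation=cv2.INTER_CUBIC))
E
python3 -m inch '[{"dx":19,"dy":34,"dz":0,"spin":0,"hand":1},{"dx":19,"dy":34,"dz":0,"spin":0,"hand":1},{"dx":19,"dy":34,"dz":0,"spin":0,"hand":1},{"dx":19,"dy":34,"dz":0,"spin":0,"hand":1},{"dx":19,"dy":34,"dz":0,"spin":0,"hand":1},{"dx":19,"dy":34,"dz":0,"spin":0,"hand":1},{"dx":19,"dy":34,"dz":0,"spin":0,"hand":1},{"dx":0,"dy":0,"dz":0,"spin":0,"hand":1},{"dx":0,"dy":0,"dz":0,"spin":0,"hand":1},{"dx":0,"dy":0,"dz":0,"spin":0,"hand":1}]' && python3 - <<'E'
from h import *
import pickle
ip=campose('wrist');a=snap('wrist','w2');pickle.dump(ip,open('w2.p','wb'))
cv2.imwrite('pics/w2x.png',cv2.resize(a[:,:,::-1],(800,600),interpolation=cv2.INTER_CUBIC))
E
```

```text
clock: 0.93
tcp_pos: [0.4544, -0.3659, 0.2222]
tool_rot: [-0.0, 0.987, 0.158, -0.0]
force: [-0.1, -0.8, -0.3]
gripper_width: 0.087
grasp_force: 0.0
clock: 1.82
tcp_pos: [0.5871, -0.1296, 0.2222]
tool_rot: [0.0, 0.988, 0.157, -0.0]
force: [-0.4, -0.4, -0.3]
gripper_width: 0.0874
grasp_force: 0.0
```

View pics/w1x.png

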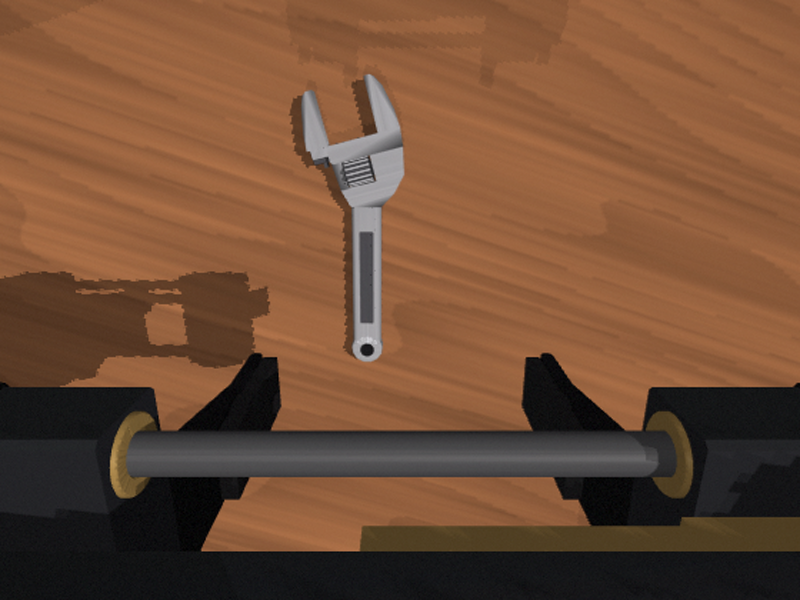

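View pics/w2x.png

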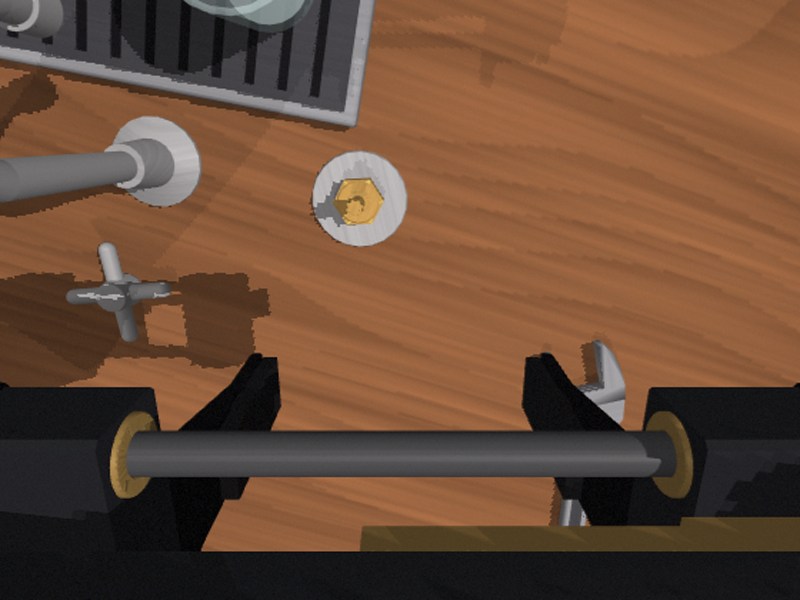

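The wrench picture (w1, 800x600) shows the tail hole at (367,349), the neck at (367,207), the worm at (359,171), and the jaw tips at (371,76) and (309,92). In w2 the flange centre is at (360,199), with the nut at (358,200). I'll enlarge the nut.

```bash
python3 - <<'E'
from h import *
import pickle
i1=pickle.load(open('w1.p','rb'));i2=pickle.load(open('w2.p','rb'));k=.7
P={}
for n,u,v,z in [('hole',367,349,.012),('neck',367,210,.012),('fixtip',371,76,.014),('movtip',309,92,.014),('worm',359,171,.0177)]:
    P[n]=px2w('wrist',u*k,v*k,z,i1)[:2];print(n,P[n].round(4))
d=P['neck']-P['hole'];a=np.arctan2(d[1],d[0]);print('yaw',a,np.degrees(a))
Rm=np.array([[np.cos(a),-np.sin(a)],[np.sin(a),np.cos(a)]])
print('origin from worm',P['worm']-Rm@[34.8e-3,5.2e-3])
print('flange',px2w('wrist',360*k,199*k,.003,i2))
a=cv2.imread('pics/w2.png');c=a[100:180,210:295];cv2.imwrite('pics/nut.png',cv2.resize(c,None,fx=8,fy=7.5*8/7.5*.9375,interpolation=cv2.INTER_CUBIC) if 0 else cv2.resize(c,(595,560),interpolation=cv2.INTER_CUBIC))
E
```

```text
hole [ 0.3689 -0.3655]
neck [ 0.4749 -0.333 ]
fixtip [ 0.5622 -0.3092]
movtip [ 0.5394 -0.2721]
worm [ 0.5002 -0.3197]
yaw 0.2971870762004696 17.0275651921197
origin from worm [ 0.46848925 -0.33488217]
flange [ 0.61247752 -0.08931064  0.003     ]
```

View pics/nut.png

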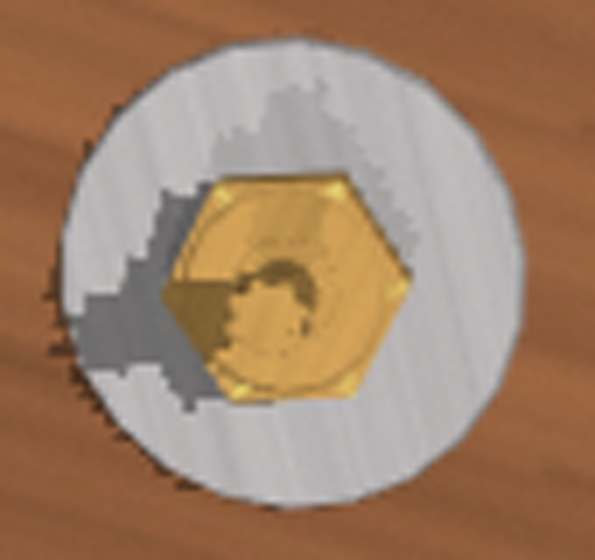

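Crop corners of the nut's top: (218,180), (346,175), (412,280), (352,396), (228,400), (163,293). The crop is 7x, offset (210,100).

```bash
python3 - <<'E'
from h import *
import pickle
i2=pickle.load(open('w2.p','rb'))
C=np.array([px2w('wrist',210+u/7,100+v/7,.015,i2)[:2] for u,v in [(218,180),(346,175),(412,280),(352,396),(228,400),(163,293)]])
m=C.mean(0);print('nut',m);D=C-m
print(np.hypot(*D.T)*1e3); an=np.degrees(np.arctan2(D[:,1],D[:,0]));print(an)
z=np.exp(6j*np.radians(an)).sum();print('corner angle mod 60',np.degrees(np.angle(z))/6)
for u,v in [(295,40),(295,507),(63,273),(525,273)]: print(px2w('wrist',210+u/7,100+v/7,.003,i2))
E
```

```text
nut [ 0.61198445 -0.08926183]
[18.35581517 18.72141692 18.58810731 18.5352447  18.95156969 18.27858349]
[  49.54228331  -10.96645235  -68.17380754 -131.47293463  169.09305459
  110.21752508]
corner angle mod 60 -10.295673268542412
[ 0.64553198 -0.0795736   0.003     ]
[ 0.57806003 -0.09977348  0.003     ]
[ 0.60187564 -0.05579612  0.003     ]
[ 0.6236861  -0.12264452  0.003     ]
```

```bash
python3 -m inch '[{"dx":-20,"dy":-34,"dz":0,"spin":-0.018,"hand":1},{"dx":-20,"dy":-34,"dz":0,"spin":0,"hand":1},{"dx":-20,"dy":-34,"dz":-10,"spin":0,"hand":1},{"dx":-20,"dy":-34,"dz":-10,"spin":0,"hand":1},{"dx":-20,"dy":-34,"dz":-10,"spin":0,"hand":1},{"dx":-21,"dy":-34,"dz":-10,"spin":0,"hand":1},{"dx":0,"dy":-2,"dz":-40,"spin":0,"hand":0.8},{"dx":0,"dy":0,"dz":-40,"spin":0,"hand":0.6},{"dx":0,"dy":0,"dz":-40,"spin":0,"hand":0.6},{"dx":0,"dy":0,"dz":-30,"spin":0,"hand":0.6},{"dx":0,"dy":0,"dz":0,"spin":0,"hand":0.6},{"dx":0,"dy":0,"dz":0,"spin":0,"hand":0.6},{"dx":0,"dy":0,"dz":0,"spin":0,"hand":0.6}]'
```

```text
clock: 2.95
tcp_pos: [0.4671, -0.3359, 0.0347]
tool_rot: [0.001, 0.989, 0.148, 0.001]
force: [0.3, 0.0, -0.6]
gripper_width: 0.0539
grasp_force: 0.0
```

```bash
python3 -m inch '[{"dx":-1.5,"dy":0,"dz":-20,"spin":0,"hand":0.6},{"dx":0,"dy":0,"dz":-11,"spin":0,"hand":0.6},{"dx":0,"dy":0,"dz":0,"spin":0,"hand":0.6},{"dx":0,"dy":0,"dz":0,"spin":0,"hand":0},{"dx":0,"dy":0,"dz":0,"spin":0,"hand":0},{"dx":0,"dy":0,"dz":0,"spin":0,"hand":0},{"dx":0,"dy":0,"dz":0,"spin":0,"hand":0},{"dx":0,"dy":0,"dz":0,"spin":0,"hand":0},{"dx":0,"dy":0,"dz":0,"spin":0,"hand":0},{"dx":0,"dy":0,"dz":0,"spin":0,"hand":0}]' 40; python3 - <<'E'
from h import *
s=bot.state();print(s['tcp_pos'],s['force'],s['wrist_torque'])
E
```

```text
clock: 3.78
tcp_pos: [0.4656, -0.3343, 0.002]
tool_rot: [0.0, 0.989, 0.149, 0.0]
force: [-0.4, 0.7, 2.9]
gripper_width: 0.0213
grasp_force: 40.0
[ 0.46556988 -0.33429062  0.00203236] [-0.42584584  0.65336496  2.91289765] [-0.0248944  -0.01538857  0.0468667 ]
```

```bash
python3 -m inch '[{"dx":0,"dy":0,"dz":20,"spin":0,"hand":0},{"dx":0,"dy":0,"dz":30,"spin":0,"hand":0},{"dx":0,"dy":0,"dz":20,"spin":0.12,"hand":0},{"dx":15,"dy":15,"dz":0,"spin":0.12,"hand":0},{"dx":15,"dy":15,"dz":0,"spin":0.12,"hand":0},{"dx":15,"dy":15,"dz":0,"spin":0.12,"hand":0},{"dx":15,"dy":15,"dz":0,"spin":0.12,"hand":0},{"dx":15,"dy":15,"dz":0,"spin":0.12,"hand":0},{"dx":15,"dy":15,"dz":0,"spin":0.12,"hand":0},{"dx":15,"dy":15,"dz":0,"spin":0.12,"hand":0},{"dx":15,"dy":15,"dz":0,"spin":0.12,"hand":0},{"dx":15,"dy":15,"dz":0,"spin":0.12,"hand":0},{"dx":15,"dy":15,"dz":0,"spin":0.12,"hand":0},{"dx":18,"dy":16,"dz":0,"spin":0.034,"hand":0},{"dx":0,"dy":0,"dz":0,"spin":0,"hand":0},{"dx":0,"dy":0,"dz":0,"spin":0,"hand":0},{"dx":0,"dy":0,"dz":0,"spin":0,"hand":0},{"dx":0,"dy":0,"dz":0,"spin":0,"hand":0}]' && python3 - <<'E'
from h import *
import pickle
s=bot.state();q=s['tool_rot'];print(np.degrees(2*np.arctan2(q[2],q[1])),s['tcp_pos'])
ip=campose('wrist');a=snap('wrist','w3');pickle.dump(ip,open('w3.p','wb'))
cv2.imwrite('pics/w3x.png',cv2.resize(a[0:300,120:520,::-1],(800,600),interpolation=cv2.INTER_CUBIC))
E
```

```text
clock: 5.28
tcp_pos: [0.6321, -0.1682, 0.0706]
tool_rot: [-0.001, 0.678, 0.735, -0.0]
force: [0.7, -0.6, -4.0]
gripper_width: 0.0214
grasp_force: 40.0
94.64252383002194 [ 0.63205505 -0.16824062  0.07063653]
```

View pics/w3x.png

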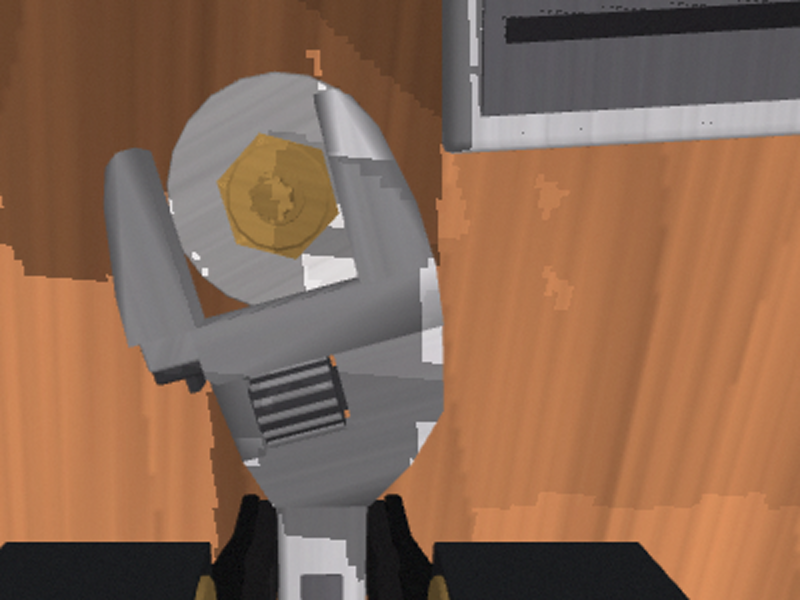

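w3 crop (2x, offset 120,0) shows the worm centre at (298,400), the nut centre at (278,195), the fixed-jaw inner edge running (318,95)-(360,278), and the movable inner edge ending at (203,325). Next is the mouth-to-nut offset.

```bash
python3 - <<'E'
from h import *
import pickle
ip=pickle.load(open('w3.p','rb')); W=lambda u,v,z:px2w('wrist',120+u/2,v/2,z,ip)[:2]
nut=W(278,195,.015);print('nut',nut)
C=np.array([W(u,v,.015) for u,v in [(262,134),(325,157),(340,207),(294,258),(234,242),(218,185)]])
D=C-C.mean(0);an=np.arctan2(D[:,1],D[:,0]);print(C.mean(0),np.hypot(*D.T),np.degrees(np.angle(np.exp(6j*an).sum()))/6)
zt=.0686
worm=W(298,400,zt+.0165);a=np.radians(94.64);h=a+np.radians(15)
hx=np.array([np.cos(h),np.sin(h)]);hy=np.array([-hx[1],hx[0]])
m1=worm+.043*hx-.004*hy;print('mouth from worm',m1)
s=bot.state();o=s['tcp_pos'][:2]+.0026*np.array([np.cos(a),np.sin(a)])
m2=o+.0774*np.array([np.cos(a),np.sin(a)])+.0125*np.array([-np.sin(a),np.cos(a)]);print('mouth from tcp',m2)
f1,f2=W(318,95,zt+.014),W(360,278,zt+.014);d=f1-f2;print('fixed edge yaw',np.degrees(np.arctan2(d[1],d[0])),'y rel m2',[(f-m2)@hy for f in(f1,f2)],'x',[(f-m2)@hx for f in(f1,f2)])
for m in(m1,m2):print('nut in mouth frame',(nut-m)@hx,(nut-m)@hy)
g=W(203,325,zt+.014);print('mov',(g-m2)@hx,(g-m2)@hy)
E
```

```text
nut [ 0.61204035 -0.08795952]
[ 0.61232373 -0.08877074] [0.0181206  0.01769518 0.01821417 0.01785559 0.01860512 0.01810391] -10.213783558517667
mouth from worm [ 0.61254347 -0.0873164 ]
mouth from tcp [ 0.61325153 -0.08972719]
fixed edge yaw 108.59333800950003 y rel m2 [np.float64(-0.016261309173045097), np.float64(-0.015597729227925128)] x [np.float64(0.017497804177371325), np.float64(-0.01882347359562693)]
nut in mouth frame -0.00043659499819502203 0.000690005218060302
nut in mouth frame 0.002071929093788369 0.0005465914829440663
mov -0.019790996017976886 0.01929571322203345
```

Offsets agree. Shift about 1 mm to centre the play, then lower.

```bash
python3 -m inch '[{"dx":1.2,"dy":0.4,"dz":-20,"spin":0,"hand":0},{"dx":0,"dy":0,"dz":-20,"spin":0,"hand":0},{"dx":0,"dy":0,"dz":-6,"spin":0,"hand":0},{"dx":0,"dy":0,"dz":-4,"spin":0,"hand":0},{"dx":0,"dy":0,"dz":-4,"spin":0,"hand":0},{"dx":0,"dy":0,"dz":-3,"spin":0,"hand":0},{"dx":0,"dy":0,"dz":0,"spin":0,"hand":0}]' ; python3 -m inch '[{"dx":0,"dy":0,"dz":-4,"spin":0,"hand":0},{"dx":0,"dy":0,"dz":-3,"spin":0,"hand":0},{"dx":0,"dy":0,"dz":-1,"spin":0,"hand":0},{"dx":0,"dy":0,"dz":0,"spin":0,"hand":0}]'
```

```text
clock: 5.92
tcp_pos: [0.6346, -0.1678, 0.0148]
tool_rot: [0.0, 0.678, 0.735, 0.0]
force: [-0.4, 0.0, -4.1]
gripper_width: 0.0212
grasp_force: 40.0
clock: 6.25
tcp_pos: [0.6342, -0.1674, 0.0062]
tool_rot: [-0.0, 0.678, 0.736, -0.0]
force: [0.4, -0.2, -4.9]
gripper_width: 0.0214
grasp_force: 40.0
```

```bash
python3 -m inch '[{"dx":0,"dy":0,"dz":-1,"spin":0,"hand":0},{"dx":0,"dy":0,"dz":0,"spin":0,"hand":0.15},{"dx":0,"dy":0,"dz":0,"spin":0,"hand":0.3},{"dx":0,"dy":0,"dz":0,"spin":0,"hand":0.45},{"dx":0,"dy":0,"dz":0,"spin":0,"hand":0.5},{"dx":0,"dy":0,"dz":20,"spin":0,"hand":0.5},{"dx":0,"dy":0,"dz":30,"spin":0,"hand":0},{"dx":0,"dy":0,"dz":30,"spin":0.08,"hand":0},{"dx":0,"dy":0,"dz":0,"spin":0.09,"hand":0},{"dx":0,"dy":0,"dz":0,"spin":0.09,"hand":0},{"dx":0,"dy":0,"dz":0,"spin":0,"hand":0},{"dx":0,"dy":0,"dz":0,"spin":0,"hand":0},{"dx":0,"dy":0,"dz":0,"spin":0,"hand":0}]' && python3 - <<'E'
from h import *
import pickle
s=bot.state();q=s['tool_rot'];print(np.degrees(2*np.arctan2(q[2],q[1])),s['tcp_pos'])
ip=campose('wrist');a=snap('wrist','w4');pickle.dump(ip,open('w4.p','wb'))
cv2.imwrite('pics/w4x.png',cv2.resize(a[20:320,80:480,::-1],(800,600),interpolation=cv2.INTER_CUBIC))
E
```

```text
clock: 7.33
tcp_pos: [0.6343, -0.1675, 0.0854]
tool_rot: [-0.0, 0.578, 0.816, -0.0]
force: [-0.8, -0.3, -1.2]
gripper_width: 0.0052
grasp_force: 0.0
109.4453136519321 [ 0.63427255 -0.16749939  0.08536208]
```

View pics/w4x.png

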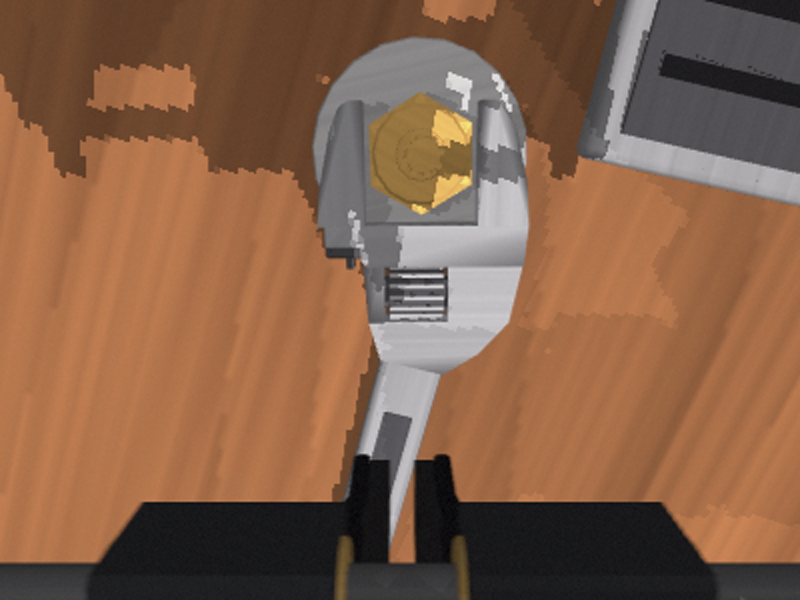

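w4 crop (2x, offset 80,20) shows the wrench seated flat on the flange around the nut, with a small gap each side. The worm centre is at (417,295). Next is the move to it.

```bash
python3 - <<'E'
from h import *
import pickle
ip=pickle.load(open('w4.p','rb')); W=lambda u,v,z:px2w('wrist',80+u/2,20+v/2,z,ip)
w=W(417,295,.0195);s=bot.state();print(w,(w-s['tcp_pos'])*1e3)
h=np.radians(109.6);hx=np.array([np.cos(h),np.sin(h)]);hy=np.array([-hx[1],hx[0]])
n=W(421,155,.015);print('nut in worm-mouth frame',(n[:2]-w[:2])@hx,(n[:2]-w[:2])@hy)
f=[W(476,y,.017)[:2] for y in(110,220)];m=[W(365,y,.017)[:2] for y in (110,220)]
print('opening',[(a-b)@hy for a,b in zip(m,f)])
E
```

```text
[ 0.62581793 -0.13016784  0.0195    ] [ -8.39549494  37.29121981 -65.69058183]
nut in worm-mouth frame 0.04362411341428241 -0.0011751941152067088
opening [np.float64(0.03389828200510377), np.float64(0.035466286999967796)]
```

```bash
python3 -m inch '[{"dx":-5.7,"dy":29.8,"dz":0,"spin":0,"hand":0},{"dx":0,"dy":0,"dz":-30,"spin":0,"hand":0},{"dx":0,"dy":0,"dz":-25,"spin":0,"hand":0},{"dx":0,"dy":0,"dz":-6,"spin":0,"hand":0},{"dx":0,"dy":0,"dz":0,"spin":0,"hand":0},{"dx":0,"dy":0,"dz":0,"spin":0,"hand":0}]'; python3 -m inch '[{"dx":0,"dy":0,"dz":-2,"spin":0,"hand":0},{"dx":0,"dy":0,"dz":-1,"spin":0,"hand":0},{"dx":0,"dy":0,"dz":0,"spin":0,"hand":0}]'; python3 -m inch '[{"dx":0,"dy":0,"dz":-1,"spin":0,"hand":0},{"dx":0,"dy":0,"dz":0,"spin":0,"hand":0}]'
```

```text
clock: 7.88
tcp_pos: [0.6285, -0.1378, 0.0243]
tool_rot: [-0.0, 0.577, 0.817, -0.0]
force: [-1.1, 0.8, -0.3]
gripper_width: 0.0008
grasp_force: 0.0
clock: 8.13
tcp_pos: [0.6289, -0.138, 0.0219]
tool_rot: [0.0, 0.577, 0.817, 0.0]
force: [-0.4, -0.4, -0.5]
gripper_width: 0.0007
grasp_force: 0.0
clock: 8.3
tcp_pos: [0.629, -0.138, 0.0209]
tool_rot: [0.0, 0.577, 0.817, 0.0]
force: [0.2, 0.2, 1.0]
gripper_width: 0.0002
grasp_force: 0.3
```

```bash
python3 -m inch '[{"dx":0,"dy":0,"dz":-0.5,"spin":0,"hand":0},{"dx":0,"dy":0,"dz":0,"spin":0,"hand":0}]'; python3 -m inch '[{"dx":0,"dy":0,"dz":-0.5,"spin":0,"hand":0},{"dx":0,"dy":0,"dz":0,"spin":0,"hand":0}]'
```

```text
clock: 8.47
tcp_pos: [0.6291, -0.138, 0.0207]
tool_rot: [0.0, 0.577, 0.817, 0.0]
force: [-0.0, 0.1, 3.8]
gripper_width: 0.0006
grasp_force: 1.6
clock: 8.63
tcp_pos: [0.6292, -0.138, 0.0206]
tool_rot: [0.0, 0.576, 0.817, 0.0]
force: [-2.4, 0.4, 7.0]
gripper_width: 0.0007
grasp_force: 3.2
```

```bash
python3 -m inch '[{"dx":0,"dy":0,"dz":-0.3,"spin":0,"hand":0},{"dx":-0.7,"dy":1.9,"dz":0,"spin":0,"hand":0},{"dx":-0.7,"dy":1.9,"dz":0,"spin":0,"hand":0},{"dx":-0.7,"dy":1.9,"dz":0,"spin":0,"hand":0}]';python3 -m inch '[{"dx":-0.7,"dy":1.9,"dz":0,"spin":0,"hand":0},{"dx":-0.7,"dy":1.9,"dz":0,"spin":0,"hand":0},{"dx":-0.7,"dy":1.9,"dz":0,"spin":0,"hand":0},{"dx":-0.7,"dy":1.9,"dz":0,"spin":0,"hand":0}]'; python3 -m inch '[{"dx":-0.7,"dy":1.9,"dz":0,"spin":0,"hand":0},{"dx":0,"dy":0,"dz":0,"spin":0,"hand":0}]'
```

```text
clock: 8.97
tcp_pos: [0.6277, -0.1337, 0.0207]
tool_rot: [0.002, 0.576, 0.817, -0.0]
force: [-1.0, -5.0, 5.8]
gripper_width: 0.0006
grasp_force: 2.7
clock: 9.3
tcp_pos: [0.6249, -0.1261, 0.0206]
tool_rot: [0.002, 0.576, 0.817, -0.0]
force: [0.1, -3.9, 5.2]
gripper_width: 0.0007
grasp_force: 2.6
clock: 9.47
tcp_pos: [0.6241, -0.1238, 0.0206]
tool_rot: [0.002, 0.576, 0.817, -0.0]
force: [-0.9, -3.5, 5.1]
gripper_width: 0.0005
grasp_force: 2.8
```

```bash
python3 -m inch '[{"dx":0,"dy":0,"dz":5,"spin":0,"hand":0},{"dx":5.4,"dy":-15.2,"dz":0,"spin":0,"hand":0},{"dx":0,"dy":0,"dz":-4,"spin":0,"hand":0},{"dx":0,"dy":0,"dz":-1.2,"spin":0,"hand":0},{"dx":0,"dy":0,"dz":0,"spin":0,"hand":0}]'; python3 -m inch '[{"dx":-0.7,"dy":1.9,"dz":0,"spin":0,"hand":0},{"dx":-0.7,"dy":1.9,"dz":0,"spin":0,"hand":0},{"dx":-0.7,"dy":1.9,"dz":0,"spin":0,"hand":0},{"dx":-0.7,"dy":1.9,"dz":0,"spin":0,"hand":0}]';python3 -m inch '[{"dx":-0.7,"dy":1.9,"dz":0,"spin":0,"hand":0},{"dx":-0.7,"dy":1.9,"dz":0,"spin":0,"hand":0},{"dx":-0.7,"dy":1.9,"dz":0,"spin":0,"hand":0},{"dx":-0.7,"dy":1.9,"dz":0,"spin":0,"hand":0}]'
```

```text
clock: 9.88
tcp_pos: [0.6301, -0.1396, 0.0203]
tool_rot: [0.002, 0.577, 0.817, -0.0]
force: [1.0, -4.0, 6.0]
gripper_width: 0.0006
grasp_force: 3.3
clock: 10.22
tcp_pos: [0.6273, -0.1321, 0.0206]
tool_rot: [0.002, 0.577, 0.817, -0.0]
force: [-0.7, -5.0, 6.8]
gripper_width: 0.0005
grasp_force: 3.7
clock: 10.55
tcp_pos: [0.6243, -0.1246, 0.0205]
tool_rot: [0.002, 0.577, 0.817, -0.0]
force: [-0.5, -5.9, 7.7]
gripper_width: 0.0006
grasp_force: 3.9
```

```bash
python3 -m inch '[{"dx":0,"dy":0,"dz":5,"spin":0,"hand":0},{"dx":5.4,"dy":-15.2,"dz":0,"spin":0,"hand":0},{"dx":0,"dy":0,"dz":-4,"spin":0,"hand":0},{"dx":0,"dy":0,"dz":-1,"spin":0,"hand":0},{"dx":0,"dy":0,"dz":0,"spin":0,"hand":0}]'; python3 -m inch '[{"dx":-0.7,"dy":1.9,"dz":0,"spin":0,"hand":0},{"dx":-0.7,"dy":1.9,"dz":0,"spin":0,"hand":0},{"dx":-0.7,"dy":1.9,"dz":0,"spin":0,"hand":0},{"dx":-0.7,"dy":1.9,"dz":0,"spin":0,"hand":0}]';python3 -m inch '[{"dx":-0.7,"dy":1.9,"dz":0,"spin":0,"hand":0},{"dx":-0.7,"dy":1.9,"dz":0,"spin":0,"hand":0},{"dx":-0.7,"dy":1.9,"dz":0,"spin":0,"hand":0},{"dx":-0.7,"dy":1.9,"dz":0,"spin":0,"hand":0}]'; python3 - <<'E'
from h import *
import pickle
ip=campose('wrist');a=snap('wrist','w5');pickle.dump(ip,open('w5.p','wb'))
cv2.imwrite('pics/w5x.png',cv2.resize(a[60:360,80:480,::-1],(800,600),interpolation=cv2.INTER_CUBIC))
E
```

```text
clock: 10.97
tcp_pos: [0.6298, -0.1398, 0.0202]
tool_rot: [0.002, 0.577, 0.817, -0.0]
force: [-0.1, -3.7, 7.2]
gripper_width: 0.0003
grasp_force: 3.8
clock: 11.3
tcp_pos: [0.6268, -0.1325, 0.0205]
tool_rot: [0.002, 0.577, 0.817, -0.001]
force: [-0.8, -6.3, 8.5]
gripper_width: 0.0003
grasp_force: 4.6
clock: 11.63
tcp_pos: [0.6239, -0.1255, 0.0205]
tool_rot: [0.002, 0.577, 0.817, -0.001]
force: [-1.9, -7.8, 7.9]
gripper_width: 0.0007
grasp_force: 4.3
```

View pics/w5x.png

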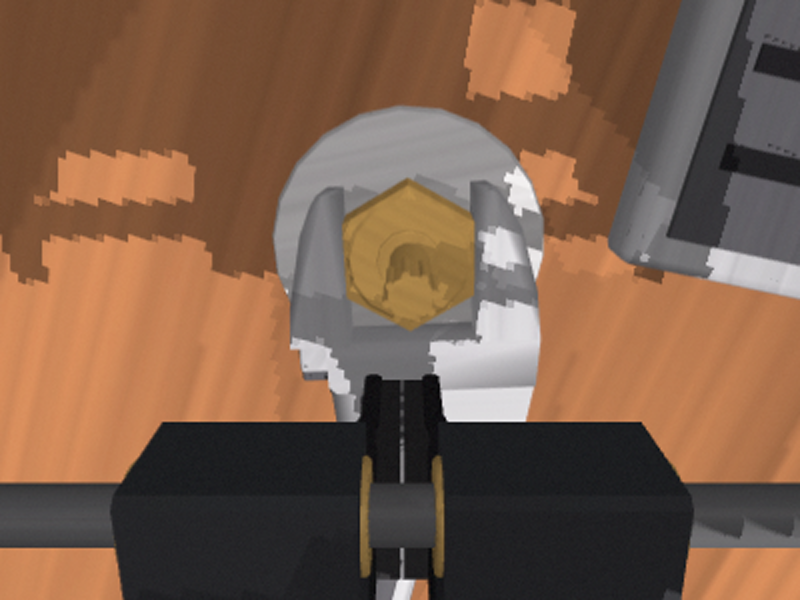

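The nut now fills the jaws, with its flats touching both faces, and the stroke force has risen to about 8 N. One more stroke will confirm the stall.

```bash
python3 -m inch '[{"dx":0,"dy":0,"dz":5,"spin":0,"hand":0},{"dx":5.4,"dy":-15.2,"dz":0,"spin":0,"hand":0},{"dx":0,"dy":0,"dz":-4,"spin":0,"hand":0},{"dx":0,"dy":0,"dz":-0.9,"spin":0,"hand":0},{"dx":0,"dy":0,"dz":0,"spin":0,"hand":0}]'; python3 -m inch '[{"dx":-0.7,"dy":1.9,"dz":0,"spin":0,"hand":0},{"dx":-0.7,"dy":1.9,"dz":0,"spin":0,"hand":0}]';python3 -m inch '[{"dx":-0.7,"dy":1.9,"dz":0,"spin":0,"hand":0},{"dx":-0.7,"dy":1.9,"dz":0,"spin":0,"hand":0}]'; python3 -m inch '[{"dx":-0.7,"dy":1.9,"dz":0,"spin":0,"hand":0},{"dx":-0.7,"dy":1.9,"dz":0,"spin":0,"hand":0}]'; python3 -m inch '[{"dx":-0.7,"dy":1.9,"dz":0,"spin":0,"hand":0},{"dx":-0.7,"dy":1.9,"dz":0,"spin":0,"hand":0}]'
```

```text
clock: 12.1
tcp_pos: [0.6296, -0.1398, 0.0201]
tool_rot: [0.002, 0.577, 0.817, -0.0]
force: [-0.1, -4.7, 8.0]
gripper_width: 0.0006
grasp_force: 3.9
clock: 12.27
tcp_pos: [0.6287, -0.1373, 0.0206]
tool_rot: [0.003, 0.577, 0.817, -0.001]
force: [0.8, -9.9, 6.8]
gripper_width: 0.0005
grasp_force: 3.5
clock: 12.43
tcp_pos: [0.6276, -0.133, 0.0206]
tool_rot: [0.003, 0.577, 0.817, -0.0]
force: [2.2, -6.7, 5.5]
gripper_width: 0.0004
grasp_force: 3.1
clock: 12.6
tcp_pos: [0.6263, -0.129, 0.0206]
tool_rot: [0.003, 0.577, 0.817, -0.0]
force: [2.8, -6.0, 5.7]
gripper_width: 0.0004
grasp_force: 3.0
clock: 12.77
tcp_pos: [0.625, -0.1251, 0.0206]
tool_rot: [0.003, 0.577, 0.817, -0.0]
force: [2.6, -7.0, 4.8]
gripper_width: 0.0005
grasp_force: 2.9
```

```bash
python3 -m inch '[{"dx":0,"dy":0,"dz":25,"spin":0,"hand":0},{"dx":4,"dy":-21,"dz":40,"spin":0,"hand":0},{"dx":5,"dy":-21,"dz":0,"spin":0,"hand":0.5},{"dx":0,"dy":0,"dz":0,"spin":0,"hand":0.5},{"dx":0,"dy":0,"dz":0,"spin":0,"hand":0.5},{"dx":0,"dy":0,"dz":0,"spin":0,"hand":0.5},{"dx":0,"dy":0,"dz":0,"spin":0,"hand":0.5}]' && python3 - <<'E'
from h import *
import pickle
s=bot.state();q=s['tool_rot'];print(np.degrees(2*np.arctan2(q[2],q[1])),s['tcp_pos'])
ip=campose('wrist');a=snap('wrist','w6');pickle.dump(ip,open('w6.p','wb'))
cv2.imwrite('pics/w6x.png',cv2.resize(a[20:320,80:480,::-1],(800,600),interpolation=cv2.INTER_CUBIC))
E
```

```text
clock: 13.35
tcp_pos: [0.6298, -0.1616, 0.0789]
tool_rot: [-0.002, 0.576, 0.817, -0.0]
force: [-0.1, 0.9, -0.5]
gripper_width: 0.026
grasp_force: 0.0
109.61175354507067 [ 0.62983009 -0.16157701  0.07887596]
```

View pics/w6x.png

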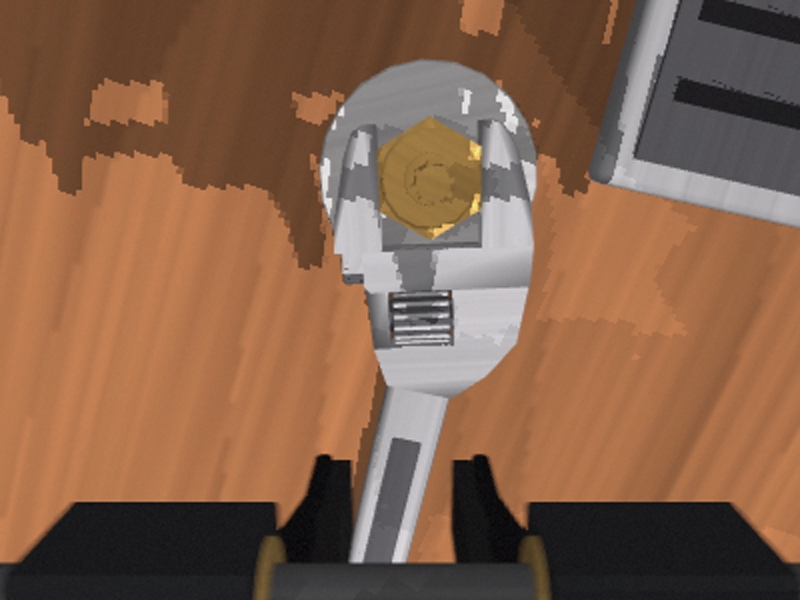

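w6 shows the jaws snug on the nut on both sides and the head axis in line with the tool (109.6°). The worm is at crop (422,319) and the neck centre at (417,392). Next is the regrip pose and the arc.

```bash
python3 - <<'E'
from h import *
import pickle
ip=pickle.load(open('w6.p','rb')); W=lambda u,v,z:px2w('wrist',80+u/2,20+v/2,z,ip)
w=W(422,319,.0197)[:2];n=W(431,178,.015)[:2];nk=W(416,395,.0145)[:2];ha=W(383,540,.0145)[:2]
d=nk-ha;print('handle yaw',np.degrees(np.arctan2(d[1],d[0])))
a=np.radians(94.6);c,s=np.cos(a),np.sin(a);Rm=np.array([[c,-s],[s,c]])
o1=w-Rm@[.0348,.0052];o2=n-Rm@[.0774,.0125];print('worm',w,'nut',n,'origin',o1,o2,'neck rel',Rm.T@(nk-o1))
o=(o1+o2)/2;p=o-Rm@[.003,0];st=bot.state();print('tcp target',p,'delta',(p-st['tcp_pos'][:2])*1e3)
N=np.array([.6123,-.0888])
v=p-N
for k in range(0,9):
    t=-.1*k;q=N+np.array([[np.cos(t),-np.sin(t)],[np.sin(t),np.cos(t)]])@v
    if k: print(k,((q-pr)*1e3).round(1))
    pr=q
E
```

```text
handle yaw 97.8239602950474
worm [ 0.62467899 -0.12975061] nut [ 0.61248276 -0.08803775] origin [ 0.63265316 -0.16402148] [ 0.63114989 -0.16418595] neck rel [ 0.00771657 -0.00034079]
tcp target [ 0.63214213 -0.16709405] delta [ 2.1117459  -5.51552757]
1 [-7.9 -1.6]
2 [-8.  -0.8]
3 [-8.1  0. ]
4 [-8.   0.8]
5 [-7.9  1.6]
6 [-7.7  2.4]
7 [-7.4  3.2]
8 [-7.1  3.9]
```

```bash
python3 -m inch '[{"dx":2.1,"dy":-5.5,"dz":0,"spin":-0.09,"hand":0.55},{"dx":0,"dy":0,"dz":0,"spin":-0.09,"hand":0.55},{"dx":0,"dy":0,"dz":-20,"spin":-0.082,"hand":0.55},{"dx":0,"dy":0,"dz":-20,"spin":0,"hand":0.55},{"dx":0,"dy":0,"dz":-20,"spin":0,"hand":0.55},{"dx":0,"dy":0,"dz":-9,"spin":0,"hand":0.55},{"dx":0,"dy":0,"dz":0,"spin":0,"hand":0.55},{"dx":0,"dy":0,"dz":0,"spin":0,"hand":0.55}]'; python3 -m inch '[{"dx":0,"dy":0,"dz":-4,"spin":0,"hand":0.5},{"dx":0,"dy":0,"dz":0,"spin":0,"hand":0.3},{"dx":0,"dy":0,"dz":0,"spin":0,"hand":0.2},{"dx":0,"dy":0,"dz":0,"spin":0,"hand":0},{"dx":0,"dy":0,"dz":0,"spin":0,"hand":0},{"dx":0,"dy":0,"dz":0,"spin":0,"hand":0},{"dx":0,"dy":0,"dz":0,"spin":0,"hand":0}]' 30
```

```text
clock: 14.07
tcp_pos: [0.6327, -0.1676, 0.0112]
tool_rot: [-0.001, 0.678, 0.735, -0.0]
force: [0.9, 0.1, 0.9]
gripper_width: 0.0477
grasp_force: 0.0
clock: 14.65
tcp_pos: [0.6343, -0.1687, 0.0087]
tool_rot: [0.001, 0.678, 0.735, 0.0]
force: [2.1, -0.4, 0.1]
gripper_width: 0.0213
grasp_force: 29.9
```

```bash
python3 -m inch '[{"dx":-4,"dy":-0.9,"dz":0,"spin":-0.05,"hand":0},{"dx":-4,"dy":-0.7,"dz":0,"spin":-0.05,"hand":0},{"dx":-4,"dy":-0.5,"dz":0,"spin":-0.05,"hand":0},{"dx":-4,"dy":-0.3,"dz":0,"spin":-0.05,"hand":0},{"dx":-4,"dy":-0.1,"dz":0,"spin":-0.05,"hand":0}]'; python3 -m inch '[{"dx":-4,"dy":0.1,"dz":0,"spin":-0.05,"hand":0},{"dx":-4,"dy":0.3,"dz":0,"spin":-0.05,"hand":0},{"dx":-4,"dy":0.5,"dz":0,"spin":-0.05,"hand":0}]'; python3 - <<'E'
from h import *
s=bot.state();q=s['tool_rot'];print(np.degrees(2*np.arctan2(q[2],q[1])),s['wrist_torque'])
E
```

```text
clock: 15.07
tcp_pos: [0.6142, -0.1715, 0.0087]
tool_rot: [0.001, 0.765, 0.644, 0.0]
force: [2.2, -1.0, 0.7]
gripper_width: 0.0212
grasp_force: 30.1
clock: 15.32
tcp_pos: [0.602, -0.1709, 0.0087]
tool_rot: [0.001, 0.811, 0.585, 0.0]
force: [1.8, -1.7, -0.4]
gripper_width: 0.0211
grasp_force: 30.1
71.55916221393105 [-0.40982249 -0.38468175  0.38101109]
```

Turning smoothly (about 2–3 N). Continuing in smaller bites.

```bash
python3 -m inch '[{"dx":-4,"dy":0.7,"dz":0,"spin":-0.05,"hand":0},{"dx":-3.9,"dy":0.9,"dz":0,"spin":-0.05,"hand":0}]'; python3 -m inch '[{"dx":-3.9,"dy":1.1,"dz":0,"spin":-0.05,"hand":0},{"dx":-3.8,"dy":1.3,"dz":0,"spin":-0.05,"hand":0}]'; python3 - <<'E'
from h import *
s=bot.state();q=s['tool_rot'];print(np.degrees(2*np.arctan2(q[2],q[1])),s['wrist_torque'])
E
```

```text
clock: 15.48
tcp_pos: [0.594, -0.1694, 0.0087]
tool_rot: [0.001, 0.839, 0.543, 0.0]
force: [1.2, -3.2, 0.0]
gripper_width: 0.0213
grasp_force: 30.2
clock: 15.65
tcp_pos: [0.5861, -0.1672, 0.0087]
tool_rot: [0.001, 0.866, 0.501, 0.0]
force: [1.4, -2.6, 1.3]
gripper_width: 0.0217
grasp_force: 30.3
60.110308031854395 [-0.57324382 -0.48497739  0.45720136]
```

```bash
python3 -m inch '[{"dx":-3.8,"dy":1.5,"dz":0,"spin":-0.05,"hand":0},{"dx":0,"dy":0,"dz":0,"spin":0,"hand":0}]'; python3 -m inch '[{"dx":-3.7,"dy":1.7,"dz":0,"spin":-0.05,"hand":0},{"dx":0,"dy":0,"dz":0,"spin":0,"hand":0}]';  python3 - <<'E'
from h import *
s=bot.state();q=s['tool_rot'];print(np.degrees(2*np.arctan2(q[2],q[1])),s['wrist_torque'])
E
```

```text
clock: 15.82
tcp_pos: [0.5828, -0.1653, 0.0087]
tool_rot: [0.002, 0.878, 0.479, 0.001]
force: [3.6, -2.0, -0.8]
gripper_width: 0.0217
grasp_force: 30.4
clock: 15.98
tcp_pos: [0.5798, -0.1634, 0.0087]
tool_rot: [0.002, 0.889, 0.457, 0.001]
force: [4.1, -1.3, -3.0]
gripper_width: 0.0215
grasp_force: 30.6
54.43752942630924 [-0.27798992 -0.99588848  0.60762558]
```

```bash
for i in 1 ; do python3 -m inch '[{"dx":-3.7,"dy":1.9,"dz":0,"spin":-0.05,"hand":0},{"dx":0,"dy":0,"dz":0,"spin":0,"hand":0}]'; python3 -m inch '[{"dx":-3.6,"dy":2.0,"dz":0,"spin":-0.05,"hand":0},{"dx":0,"dy":0,"dz":0,"spin":0,"hand":0}]'; done; python3 - <<'E'
from h import *
s=bot.state();q=s['tool_rot'];print(np.degrees(2*np.arctan2(q[2],q[1])),s['wrist_torque'])
E
```

```text
clock: 16.15
tcp_pos: [0.5763, -0.1609, 0.0087]
tool_rot: [0.001, 0.9, 0.435, 0.002]
force: [5.6, 0.9, -1.0]
gripper_width: 0.0215
grasp_force: 30.5
clock: 16.32
tcp_pos: [0.573, -0.1584, 0.0087]
tool_rot: [0.001, 0.911, 0.412, 0.002]
force: [7.2, 2.7, -0.4]
gripper_width: 0.0213
grasp_force: 30.4
48.69553507009837 [ 0.29938029 -1.20411697  0.50676725]
```

```bash
python3 -m inch '[{"dx":-3.5,"dy":2.2,"dz":0,"spin":-0.05,"hand":0},{"dx":0,"dy":0,"dz":0,"spin":0,"hand":0}]'; python3 -m inch '[{"dx":-3.4,"dy":2.4,"dz":0,"spin":-0.05,"hand":0},{"dx":0,"dy":0,"dz":0,"spin":0,"hand":0},{"dx":0,"dy":0,"dz":0,"spin":0,"hand":0}]'; python3 - <<'E'
from h import *
import pickle
s=bot.state();q=s['tool_rot'];print(np.degrees(2*np.arctan2(q[2],q[1])),s['wrist_torque'])
ip=campose('wrist');a=snap('wrist','w7');pickle.dump(ip,open('w7.p','wb'))
E
```

```text
clock: 16.48
tcp_pos: [0.5698, -0.156, 0.0088]
tool_rot: [0.001, 0.921, 0.389, 0.002]
force: [8.4, 2.9, -1.7]
gripper_width: 0.0215
grasp_force: 30.3
clock: 16.73
tcp_pos: [0.5665, -0.1536, 0.0088]
tool_rot: [0.001, 0.93, 0.367, 0.002]
force: [7.9, 3.5, -2.4]
gripper_width: 0.0214
grasp_force: 30.2
43.07561855082582 [ 0.52139238 -1.51750671  0.42808781]
```

```bash
cat > nut.py <<'E'
from h import *
import pickle
def nut(n):
    ip=pickle.load(open(n+'.p','rb'));a=cv2.imread(f'pics/{n}.png');hsv=cv2.cvtColor(a,cv2.COLOR_BGR2HSV)
    c0=w2px('wrist',[.6123,-.0885,.015],ip)
    m=((hsv[...,0]>16)&(hsv[...,0]<30)&(hsv[...,1]>110)).astype('uint8')
    yy,xx=np.mgrid[:420,:560];m[np.hypot(xx-c0[0],yy-c0[1])>60]=0
    m=cv2.morphologyEx(m,cv2.MORPH_OPEN,np.ones((3,3)));
    h=cv2.convexHull(cv2.findNonZero(m))[:,0,:]
    P=np.array([px2w('wrist',u,v,.015,ip)[:2] for u,v in h]);c=(P.max(0)+P.min(0))/2
    # best hex: minimise max support mismatch over angle
    best=min((sum(abs(max((P-cc)@np.array([np.cos(np.radians(t+60*k)),np.sin(np.radians(t+60*k))]))-.016) for k in range(6)),t) for cc in [c] for t in np.arange(0,60,.5))
    print(n,'px',c0.round(),m.sum(),'c',c.round(4),'flat normal mod60',best[1],'corner',(best[1]+30)%60,best[0])
for n in ['w2','w3','w4','w5','w6','w7']: nut(n)
E
python3 nut.py
```

```text
w2 px [250. 141.] 850 c [ 0.6124 -0.0888] flat normal mod60 18.5 corner 48.5 0.0007892020767723378
w3 px [259.  98.] 2634 c [ 0.6119 -0.0884] flat normal mod60 19.0 corner 49.0 0.00025780704513124475
w4 px [291.  97.] 2340 c [ 0.612  -0.0885] flat normal mod60 20.0 corner 50.0 0.0005552588253978016
w5 px [285. 191.] 3743 c [ 0.6118 -0.0875] flat normal mod60 20.5 corner 50.5 0.0030367046332188587
w6 px [295. 110.] 2369 c [ 0.6119 -0.0884] flat normal mod60 18.5 corner 48.5 0.0004055643740509887
w7 px [243. 107.] 5042 c [ 0.6119 -0.0885] flat normal mod60 46.5 corner 16.5 0.0001981501337842695
```

```bash
python3 - <<'E'
import cv2
a=cv2.imread('pics/w7.png');cv2.imwrite('pics/w7x.png',cv2.resize(a[0:315,70:490],(800,600),interpolation=cv2.INTER_CUBIC))
E
```

```text
(no output)
```

View pics/w7x.png

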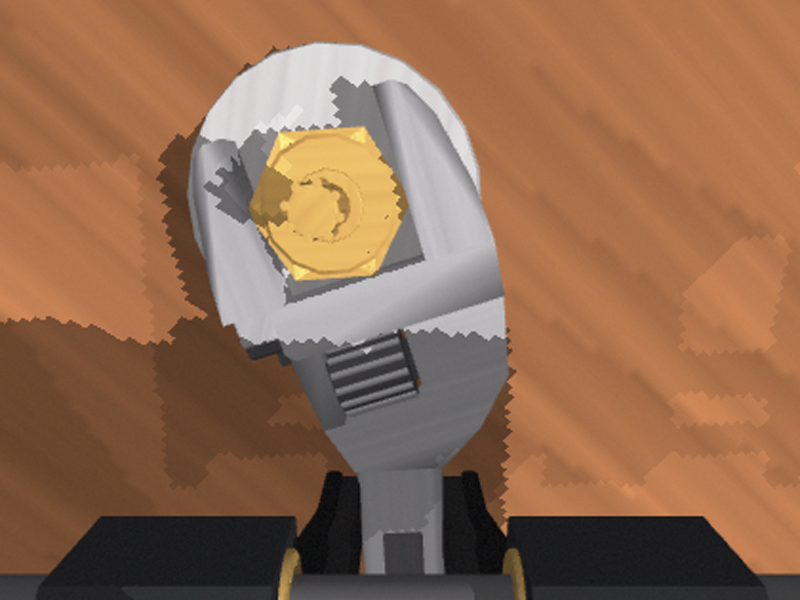

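```bash
python3 - <<'E'
from h import *
import pickle
def run(n,ox,oy,sc,fix,mov,z,yaw):
    ip=pickle.load(open(n+'.p','rb'));W=lambda p:px2w('wrist',ox+p[0]/sc,oy+p[1]/sc,z,ip)[:2]
    F=[W(p) for p in fix];M=[W(p) for p in mov];d=F[0]-F[1];e=M[0]-M[1]
    yf=np.arctan2(d[1],d[0]);ny=np.array([-np.sin(yf),np.cos(yf)])
    print(n,'fix yaw',np.degrees(yf),'mov yaw',np.degrees(np.arctan2(e[1],e[0])),'open',[(m-F[1])@ny*1e3 for m in M])
run('w6',80,20,2,[(481,130),(483,240)],[(375,130),(383,240)],.017,0)
run('w7',70,0,800/420,[(378,95),(424,258)],[(243,150),(290,290)],.017,0)
run('w4',80,20,2,[(477,110),(478,220)],[(362,110),(365,220)],.017,0)
E
```

```text
w6 fix yaw 112.64414867399739 mov yaw 113.36570454661997 open [np.float64(31.697171230975687), np.float64(31.28550395586054)]
w7 fix yaw 59.57539220757696 mov yaw 59.026090811063405 open [np.float64(31.037993987926598), np.float64(31.33832472379638)]
w4 fix yaw 111.85117931403006 mov yaw 110.14098435747258 open [np.float64(35.088840656666335), np.float64(36.0734543053036)]
```

w7 shows the wrench turned 51° but the nut only 33°. The nut lags the jaws by about 18°, with jagged edges where it presses into them. That points to a nut at its stop, overdriven. I'll back off by that lag and test again while measuring the nut's angle.

```bash
cat >> nut.py <<'E'
E
sed -i '$d' nut.py; sed -i '/^for n in/d' nut.py; cat > look.py <<'E'
import sys;from nut import *
n=sys.argv[1]
s=bot.state();q=s['tool_rot'];r=s['tcp_pos'][:2]-np.array([.6122,-.0888]);F=s['force'];t=r[0]*F[1]-r[1]*F[0]
print('yaw',np.degrees(2*np.arctan2(q[2],q[1])),'F',F.round(1),'rxF',t,'tz',s['wrist_torque'][2],'r',np.hypot(*r))
ip=campose('wrist');snap('wrist',n);pickle.dump(ip,open(n+'.p','wb'));nut(n)
E
python3 -m inch '[{"dx":3.4,"dy":-2.4,"dz":0,"spin":0.05,"hand":0},{"dx":3.5,"dy":-2.2,"dz":0,"spin":0.05,"hand":0},{"dx":0,"dy":0,"dz":0,"spin":0,"hand":0}]'; python3 look.py b1; python3 -m inch '[{"dx":3.6,"dy":-2,"dz":0,"spin":0.05,"hand":0},{"dx":3.7,"dy":-1.9,"dz":0,"spin":0.05,"hand":0},{"dx":0,"dy":0,"dz":0,"spin":0,"hand":0}]'; python3 look.py b2;  python3 -m inch '[{"dx":3.7,"dy":-1.7,"dz":0,"spin":0.05,"hand":0},{"dx":3.8,"dy":-1.5,"dz":0,"spin":0.05,"hand":0},{"dx":0,"dy":0,"dz":0,"spin":0,"hand":0}]'; python3 look.py b3
```

```text
clock: 17.03
tcp_pos: [0.5711, -0.1566, 0.0086]
tool_rot: [-0.002, 0.91, 0.414, 0.0]
force: [-0.9, 8.5, 8.2]
gripper_width: 0.0214
grasp_force: 29.9
yaw 48.88541093969703 F [-0.9  8.5  8.2] rxF -0.40897423157806034 tz -0.14292299159924887 r 0.07929379737827513
b1 px [249. 106.] 5038 c [ 0.612  -0.0886] flat normal mod60 50.5 corner 20.5 0.00041557813368792856
clock: 17.33
tcp_pos: [0.5778, -0.1601, 0.0085]
tool_rot: [-0.003, 0.888, 0.459, 0.0]
force: [-1.9, 9.0, 9.6]
gripper_width: 0.0213
grasp_force: 30.0
yaw 54.62987132694106 F [-1.9  9.   9.6] rxF -0.4473218725563547 tz -0.09359861369396998 r 0.07915309354945915
b2 px [250. 106.] 5027 c [ 0.6119 -0.0887] flat normal mod60 53.5 corner 23.5 0.0008751860573595095
clock: 17.63
tcp_pos: [0.5849, -0.163, 0.0085]
tool_rot: [-0.003, 0.864, 0.503, -0.0]
force: [-4.7, 10.2, 11.1]
gripper_width: 0.021
grasp_force: 30.0
yaw 60.364735426954866 F [-4.7 10.2 11.1] rxF -0.6276207647225417 tz -0.11429292663409038 r 0.07910213255682576
b3 px [251. 106.] 4978 c [ 0.6119 -0.0887] flat normal mod60 58.5 corner 28.5 0.0007614555986110716
```

The nut followed back 12° with the wrench, so it is jammed in the jaws. I'll re-tighten in small bites, tracking the nut. If it halts again at corner 16.5°, that is the stop.

```bash
python3 -m inch '[{"dx":-3.7,"dy":1.4,"dz":0,"spin":-0.05,"hand":0},{"dx":-3.6,"dy":1.5,"dz":0,"spin":-0.05,"hand":0},{"dx":0,"dy":0,"dz":0,"spin":0,"hand":0}]' >/dev/null; python3 look.py c1; python3 -m inch '[{"dx":-3.6,"dy":1.7,"dz":0,"spin":-0.05,"hand":0},{"dx":0,"dy":0,"dz":0,"spin":0,"hand":0}]'>/dev/null; python3 look.py c2;  python3 -m inch '[{"dx":-3.5,"dy":1.9,"dz":0,"spin":-0.05,"hand":0},{"dx":0,"dy":0,"dz":0,"spin":0,"hand":0}]'>/dev/null; python3 look.py c3; python3 -m inch '[{"dx":-3.4,"dy":2.1,"dz":0,"spin":-0.05,"hand":0},{"dx":0,"dy":0,"dz":0,"spin":0,"hand":0}]'; python3 look.py c4
```

```text
yaw 54.417603697960864 F [3.1 7.5 3.6] rxF -0.025070541380842692 tz 0.4127168088071775 r 0.07909689854461727
c1 px [246. 107.] 5002 c [ 0.6118 -0.0887] flat normal mod60 57.0 corner 27.0 0.0010841112648124658
yaw 51.571762567375806 F [3.6 8.3 2.9] rxF -0.050943892129197865 tz 0.485167356631386 r 0.07909247762171251
c2 px [246. 107.] 5012 c [ 0.6119 -0.0888] flat normal mod60 51.5 corner 21.5 0.0010052309365236496
yaw 48.70860687056785 F [3.7 7.2 2.4] rxF -0.031145653404025475 tz 0.4493148465756708 r 0.0791075540918487
c3 px [245. 107.] 5055 c [ 0.6119 -0.0885] flat normal mod60 50.5 corner 20.5 0.0004108766694754726
clock: 18.58
tcp_pos: [0.569, -0.155, 0.0086]
tool_rot: [-0.001, 0.921, 0.389, 0.001]
force: [3.6, 8.0, 2.3]
gripper_width: 0.0219
grasp_force: 30.4
yaw 45.84475727867849 F [3.6 8.  2.3] rxF -0.10829461587502251 tz 0.4718639616526656 r 0.0791008137351751
c4 px [245. 107.] 5049 c [ 0.6118 -0.0885] flat normal mod60 47.0 corner 17.0 0.00036677259958313793
```

```bash
python3 -m inch '[{"dx":-3.3,"dy":2.2,"dz":0,"spin":-0.05,"hand":0},{"dx":0,"dy":0,"dz":0,"spin":0,"hand":0}]'>/dev/null; python3 look.py d1; python3 -m inch '[{"dx":-3.2,"dy":2.3,"dz":0,"spin":-0.05,"hand":0},{"dx":0,"dy":0,"dz":0,"spin":0,"hand":0}]'>/dev/null; python3 look.py d2;  python3 - <<'E'
# rectified profile across jaws for openings
from h import *
import pickle
for n,hy_ in [('w4',109.6),('w6',109.6),('w7',58.1),('d2',None)]:
    ip=pickle.load(open(n+'.p','rb'));a=cv2.imread(f'pics/{n}.png')
    if hy_ is None:
        q=bot.state()['tool_rot'];hy_=np.degrees(2*np.arctan2(q[2],q[1]))+15
    h=np.radians(hy_);X=np.array([np.cos(h),np.sin(h)]);Y=np.array([-X[1],X[0]])
    xs=np.arange(-60,31,.25);ys=np.arange(-40,40,.25)
    mp=np.array([[w2px('wrist',[*(np.array([.6121,-.0886])+x*1e-3*X+y*1e-3*Y),.017],ip) for y in ys] for x in xs],'float32')
    r=cv2.remap(a,mp[...,0],mp[...,1],cv2.INTER_LINEAR);cv2.imwrite(f'pics/rect_{n}.png',r)
    g=cv2.cvtColor(r,cv2.COLOR_BGR2HSV)
    # last band ahead of throat behind nut: x in 8..14 & -17..-14
    for lo,hi in [(9,14),(-20.,-18.5)]:
        b=r[(xs>=lo)&(xs<=hi)].astype(float).mean(0).mean(1);print(n,lo,''.join('%4d'%v for v in b[::6]))
E
```

```text
yaw 42.995465555838585 F [6.  7.3 0.2] rxF 0.05184608474517005 tz 0.646490009262713 r 0.07918295880171036
d1 px [244. 107.] 5044 c [ 0.6118 -0.0883] flat normal mod60 46.0 corner 16.0 0.00017919657488581903
yaw 40.14978403250406 F [3.9 3.7 1.8] rxF 0.0583962498055815 tz 0.5706928811864385 r 0.08004369313533567
d2 px [243. 105.] 5083 c [ 0.6118 -0.0883] flat normal mod60 46.0 corner 16.0 0.0002295720918445293
w4 9   70  74  76  75  70  67  83 111 116 149 158 182 182 153 109  84 126 143 162 150 146 149 159 165 144 111 112 112 112 112 111 110 111 111 108 110 112 112 112  87  97 111 114 105  99 124 131 125  86  68  71  72  71  71
w4 -20.0  107 105 105 105 163 192 196 198 197 194 189 190 195 197 192 115 125 123 123 124 124 125 127 126 128 128 129 129 130 129 129 128 128 128 113 109 109 110 109 109 137 150 152 113 114 116 115 117 116  81 102 115 118 120
w6 9   72  75  77  77  73  72  87 117 117 117 127 143 176 196 197 163 116 111 146 117 113 113 112 113 113 114 114 114 115 115 114 113 113 110 111 113 115 112  93 145 189 190 138 119 133 134 134 132  94  70  73  74  73  73
w6 -20.0  121 116 
[... 403 characters left out ...]
62  60  64 105 113 115 118
w7 -20.0  125 122 120 120 125 172 175 178 182 185 187 189 190 190 190 191 190 191 191 191 191 192 192 192 191 192 192 192 192 192 192 192 191 191 190 188 186 187 190 189 189 183 185 188 189 187 155 134  69  66  64  62  64  64
d2 9  113 114 114 115 117 121 175 209 199 161 161 181 186 189 176 128 124 124 130 165 185 177 171 172 172 173 173 174 174 170 166 171 165 148 127 120 121  88  89 106 126 150 174 143 121 108  85  64  62  59  86 106 110 114
d2 -20.0  120 118 119 122 128 181 183 185 188 188 188 188 188 189 189 189 188 187 186 185 186 182 181 176 176 174 174 169 167 153 161 158 145 154 149 142 146 128 179 183 184 183 181 184 186 184 188 185 106  66  79 103 110  94
```

The nut stalls at about 16° whatever the wrench does, so it is at its stop. Overdriving has spread the jaws and jammed them. To do it properly I'll let go, roll the worm open a touch to free the jam, realign the wrench, re-close the jaws and re-check firmness gently.

```bash
python3 -m inch '[{"dx":0,"dy":0,"dz":0,"spin":0,"hand":0.15},{"dx":0,"dy":0,"dz":0,"spin":0,"hand":0.3},{"dx":0,"dy":0,"dz":0,"spin":0,"hand":0.45},{"dx":0,"dy":0,"dz":20,"spin":0,"hand":0.45},{"dx":0,"dy":0,"dz":30,"spin":0,"hand":0},{"dx":14,"dy":16,"dz":0,"spin":0.09,"hand":0},{"dx":14.9,"dy":17.2,"dz":0,"spin":0.09,"hand":0},{"dx":0,"dy":0,"dz":-20,"spin":0.082,"hand":0},{"dx":0,"dy":0,"dz":-13,"spin":0,"hand":0},{"dx":0,"dy":0,"dz":0,"spin":0,"hand":0},{"dx":0,"dy":0,"dz":0,"spin":0,"hand":0}]'; python3 look.py e1
```

```text
clock: 19.98
tcp_pos: [0.5884, -0.1196, 0.0232]
tool_rot: [-0.001, 0.887, 0.462, -0.002]
force: [0.7, -0.1, -0.3]
gripper_width: 0.0028
grasp_force: 0.0
yaw 55.0068365144469 F [ 0.7 -0.1 -0.3] rxF 0.02381272756286712 tz -0.06172748244765297 r 0.038906452383662686
e1 px [285. 187.] 3644 c [ 0.6123 -0.0879] flat normal mod60 47.5 corner 17.5 0.0027921349790065372
```

```bash
python3 -m inch '[{"dx":0,"dy":0,"dz":-2.5,"spin":0,"hand":0},{"dx":0,"dy":0,"dz":-1,"spin":0,"hand":0},{"dx":0,"dy":0,"dz":0,"spin":0,"hand":0}]'
```

```text
clock: 20.28
tcp_pos: [0.5901, -0.1199, 0.0215]
tool_rot: [-0.0, 0.887, 0.463, -0.0]
force: [-0.6, 0.5, -0.4]
gripper_width: 0.0004
grasp_force: 0.0
```

```bash
python3 -m inch '[{"dx":0,"dy":0,"dz":-1.2,"spin":0,"hand":0},{"dx":0,"dy":0,"dz":0,"spin":0,"hand":0}]'; python3 -m inch '[{"dx":0,"dy":0,"dz":-0.6,"spin":0,"hand":0},{"dx":0,"dy":0,"dz":0,"spin":0,"hand":0}]'
```

```text
clock: 20.45
tcp_pos: [0.5905, -0.1199, 0.0208]
tool_rot: [0.0, 0.886, 0.463, 0.0]
force: [-1.0, -0.6, 3.5]
gripper_width: 0.0003
grasp_force: 1.3
clock: 20.62
tcp_pos: [0.5906, -0.1199, 0.0206]
tool_rot: [0.0, 0.886, 0.463, 0.0]
force: [-2.5, -0.3, 6.1]
gripper_width: 0.0007
grasp_force: 3.3
```

```bash
python3 -m inch '[{"dx":-1.1,"dy":-1.6,"dz":-0.3,"spin":0,"hand":0},{"dx":-1.1,"dy":-1.6,"dz":0,"spin":0,"hand":0},{"dx":-1.1,"dy":-1.6,"dz":0,"spin":0,"hand":0}]'; python3 -m inch '[{"dx":-1.1,"dy":-1.6,"dz":0,"spin":0,"hand":0},{"dx":-1.1,"dy":-1.6,"dz":0,"spin":0,"hand":0},{"dx":-1.1,"dy":-1.6,"dz":0,"spin":0,"hand":0},{"dx":-1.1,"dy":-1.6,"dz":0,"spin":0,"hand":0}]'; python3 -m inch '[{"dx":0,"dy":0,"dz":30,"spin":0,"hand":0},{"dx":-10,"dy":-14,"dz":30,"spin":0,"hand":0},{"dx":-10,"dy":-15,"dz":0,"spin":0,"hand":0.5},{"dx":0,"dy":0,"dz":0,"spin":0,"hand":0.5},{"dx":0,"dy":0,"dz":0,"spin":0,"hand":0.5},{"dx":0,"dy":0,"dz":0,"spin":0,"hand":0.5}]'; python3 look.py f1
```

```text
clock: 20.87
tcp_pos: [0.5881, -0.1242, 0.0207]
tool_rot: [0.0, 0.886, 0.463, 0.001]
force: [0.5, 2.8, 6.9]
gripper_width: 0.0006
grasp_force: 3.3
clock: 21.2
tcp_pos: [0.5842, -0.1304, 0.0206]
tool_rot: [0.001, 0.886, 0.463, 0.002]
force: [1.4, 2.7, 4.7]
gripper_width: 0.0004
grasp_force: 1.9
clock: 21.7
tcp_pos: [0.562, -0.1593, 0.0783]
tool_rot: [-0.001, 0.886, 0.463, -0.0]
force: [-0.1, 0.2, 0.5]
gripper_width: 0.0193
grasp_force: 0.0
yaw 55.13226202946045 F [-0.1  0.2  0.5] rxF -0.0182286656106559 tz 0.025849319906644876 r 0.08653896406082959
f1 px [283.  88.] 2532 c [ 0.6119 -0.0882] flat normal mod60 45.0 corner 15.0 0.0005780404206375961
```

```bash
cat > wr.py <<'E'
import sys;from h import *;import pickle
n=sys.argv[1];z=float(sys.argv[2]) if len(sys.argv)>2 else .0145
ip=pickle.load(open(n+'.p','rb'));a=cv2.imread(f'pics/{n}.png');hsv=cv2.cvtColor(a,cv2.COLOR_BGR2HSV)
m=((hsv[...,1]<60)&(hsv[...,2]>75)).astype('uint8')
v,u=np.nonzero(m);i,P=ip;f=210/np.tan(np.radians(i['vfov'])/2)
d=(P[:3,:3]@np.array([(u-i['cx'])/f,(v-i['cy'])/f,np.ones(len(u))])).T;p=P[:3,3]+d*((z-P[2,3])/d[:,2])[:,None];p=p[:,:2]-[.6121,-.0886]
r=np.hypot(*p.T);ang=np.degrees(np.arctan2(p[:,1],p[:,0]))
for lo in range(36,110,4):
    k=(r>lo)&(r<lo+4)&(ang<-60) ; 
    if k.sum()>20: print(lo+2,'med dir',np.percentile(ang[k],[2,50,98]).round(1),'mid',(np.percentile(ang[k],[2,98]).mean()).round(1),'width',(np.radians(np.ptp(np.percentile(ang[k],[2,98])))*(lo+2)).round(1))
E
python3 wr.py w6; echo; python3 wr.py f1
python3 - <<'E'
import cv2
a=cv2.cvtColor(cv2.imread('pics/w6.png'),cv2.COLOR_BGR2HSV);print(a[216,284:292].tolist(),a[150,200].tolist(),a[140,320].tolist(), a[240,290].tolist())
E
sed -i 's/p=p\[:,:2\]/p=p[:,:2]/; s/if k.sum()>20/if k.sum()>5/' wr.py; echo 'print(len(u),r.min(),r.max())' >> wr.py; python3 wr.py w6
```

```text
[[150, 4, 183], [150, 4, 183], [150, 6, 184], [150, 4, 184], [158, 6, 185], [143, 6, 178], [140, 4, 178], [135, 3, 164]] [12, 147, 172] [135, 4, 119] [135, 5, 190]
34110 0.01608176008865089 0.238245142680993
```

Units slip (metres vs mm).

```bash
sed -i 's/-\[.6121,-.0886\]/-[.6121,-.0886];p*=1000/' wr.py; python3 wr.py w6; python3 wr.py f1
```

```text
38 med dir [-123.4  -95.5  -61.7] mid -92.6 width 40.9
42 med dir [-110.7  -84.   -61.5] mid -86.1 width 36.1
46 med dir [-94.5 -78.1 -60.7] mid -77.6 width 27.2
50 med dir [-91.9 -76.3 -60.7] mid -76.3 width 27.2
54 med dir [-89.4 -75.  -60.6] mid -75.0 width 27.1
58 med dir [-87.7 -74.  -60.6] mid -74.1 width 27.4
62 med dir [-84.9 -72.5 -60.6] mid -72.8 width 26.3
66 med dir [-83.1 -71.8 -60.4] mid -71.8 width 26.1
70 med dir [-81.9 -71.7 -61.2] mid -71.6 width 25.3
74 med dir [-81.8 -74.2 -65.5] mid -73.6 width 21.0
78 med dir [-81.9 -74.  -66.5] mid -74.2 width 21.1
82 med dir [-82.1 -75.  -67.3] mid -74.7 width 21.3
86 med dir [-82.1 -74.6 -68.1] mid -75.1 width 20.9
90 med dir [-82.2 -75.5 -68.6] mid -75.4 width 21.2
94 med dir [-82.2 -76.  -69.5] mid -75.9 width 20.8
98 med dir [-82.3 -76.1 -69.9] mid -76.1 width 21.1
102 med dir [-82.2 -76.3 -70.4] mid -76.3 width 21.0
106 med dir [-82.3 -76.6 -71.1] mid -76.7 width 20.8
110 med dir [-82.4 -76.9 -71.4] mid -76.9 width 21.0
34110 16.081760088650892 238.245142680993
38 med dir [-176.4 -107.2  -62.9] mid -119.6 width 75.3
42 me
[... 349 characters left out ...]
 -122.3 -107.6] mid -121.4 width 32.0
70 med dir [-135.4 -126.7 -116.2] mid -125.8 width 23.4
74 med dir [-135.6 -127.2 -119.3] mid -127.4 width 21.0
78 med dir [-135.6 -127.6 -120.2] mid -127.9 width 21.1
82 med dir [-135.7 -128.8 -121. ] mid -128.4 width 21.0
86 med dir [-135.8 -127.3 -121.8] mid -128.8 width 20.9
90 med dir [-136.  -129.5 -122.6] mid -129.3 width 21.0
94 med dir [-136.  -129.3 -123.3] mid -129.7 width 20.8
98 med dir [-136.  -129.9 -123.8] mid -129.9 width 20.9
102 med dir [-136.2 -130.5 -124.3] mid -130.2 width 21.1
106 med dir [-136.1 -130.3 -125. ] mid -130.5 width 20.5
110 med dir [-135.4 -128.7 -125.4] mid -130.4 width 19.2
14708 15.911712689725587 184.90656352542584
```

```bash
python3 -m inch '[{"dx":0,"dy":7,"dz":-10,"spin":-0.115,"hand":0.55},{"dx":0,"dy":0,"dz":-25,"spin":-0.115,"hand":0.55},{"dx":0,"dy":0,"dz":-25,"spin":0,"hand":0.55},{"dx":0,"dy":0,"dz":-7,"spin":0,"hand":0.55},{"dx":0,"dy":0,"dz":0,"spin":0,"hand":0.55},{"dx":0,"dy":0,"dz":0,"spin":0,"hand":0.55}]'; python3 -m inch '[{"dx":0,"dy":0,"dz":-4,"spin":0,"hand":0.4},{"dx":0,"dy":0,"dz":0,"spin":0,"hand":0.3},{"dx":0,"dy":0,"dz":0,"spin":0,"hand":0},{"dx":0,"dy":0,"dz":0,"spin":0,"hand":0},{"dx":0,"dy":0,"dz":0,"spin":0,"hand":0},{"dx":0,"dy":0,"dz":0,"spin":0,"hand":0}]' 20; python3 look.py g1
```

```text
clock: 22.25
tcp_pos: [0.5623, -0.1523, 0.0118]
tool_rot: [-0.001, 0.933, 0.359, -0.001]
force: [0.5, -0.2, 0.1]
gripper_width: 0.0475
grasp_force: 0.0
clock: 22.75
tcp_pos: [0.5628, -0.1528, 0.009]
tool_rot: [0.0, 0.934, 0.358, 0.0]
force: [-1.3, 1.5, 3.4]
gripper_width: 0.0217
grasp_force: 20.0
yaw 41.98893799726629 F [-1.3  1.5  3.4] rxF -0.1533049616872333 tz 0.08073460087811578 r 0.08081471021894117
g1 px [247. 103.] 5113 c [ 0.6119 -0.0884] flat normal mod60 46.5 corner 16.5 0.00015182022052161528
```

```bash
python3 -m inch '[{"dx":3.2,"dy":-2.4,"dz":0,"spin":0.05,"hand":0},{"dx":3.4,"dy":-2.2,"dz":0,"spin":0.05,"hand":0},{"dx":3.5,"dy":-2,"dz":0,"spin":0.05,"hand":0},{"dx":0,"dy":0,"dz":0,"spin":0,"hand":0}]'; python3 look.py g2;  python3 -m inch '[{"dx":3.6,"dy":-1.9,"dz":0,"spin":0.05,"hand":0},{"dx":3.7,"dy":-1.7,"dz":0,"spin":0.05,"hand":0},{"dx":3.7,"dy":-1.5,"dz":0,"spin":0.05,"hand":0},{"dx":3.1,"dy":-1.1,"dz":0,"spin":0.04,"hand":0},{"dx":0,"dy":0,"dz":0,"spin":0,"hand":0}]'; python3 look.py g3
```

```text
clock: 23.13
tcp_pos: [0.5724, -0.1594, 0.0089]
tool_rot: [-0.001, 0.904, 0.428, -0.001]
force: [-4.0, 2.3, 8.5]
gripper_width: 0.0214
grasp_force: 20.0
yaw 50.728700443091874 F [-4.   2.3  8.5] rxF -0.3711856407690535 tz 0.06097824062586113 r 0.08103983211180807
g2 px [248. 102.] 5125 c [ 0.612  -0.0887] flat normal mod60 47.0 corner 17.0 0.0008238874881052634
clock: 23.6
tcp_pos: [0.5858, -0.1655, 0.0089]
tool_rot: [-0.001, 0.859, 0.512, -0.001]
force: [-6.9, 1.8, 9.8]
gripper_width: 0.0217
grasp_force: 20.0
yaw 61.5975705204094 F [-6.9  1.8  9.8] rxF -0.5753632686578944 tz 0.08166764743961359 r 0.08115370281713907
g3 px [250. 101.] 5060 c [ 0.612  -0.0887] flat normal mod60 47.0 corner 17.0 0.0008435305163805133
```

Nut stayed at its stop while the wrench came back into line. Now re-closing the jaws.

```bash
python3 -m inch '[{"dx":0,"dy":0,"dz":0,"spin":0,"hand":0.15},{"dx":0,"dy":0,"dz":0,"spin":0,"hand":0.3},{"dx":0,"dy":0,"dz":0,"spin":0,"hand":0.45},{"dx":0,"dy":0,"dz":20,"spin":0,"hand":0.45},{"dx":0,"dy":0,"dz":30,"spin":0,"hand":0},{"dx":5,"dy":13,"dz":0,"spin":0.09,"hand":0},{"dx":6.3,"dy":14.5,"dz":0,"spin":0.09,"hand":0},{"dx":0,"dy":0,"dz":-20,"spin":0.082,"hand":0},{"dx":0,"dy":0,"dz":-14,"spin":0,"hand":0},{"dx":0,"dy":0,"dz":-3,"spin":0,"hand":0},{"dx":0,"dy":0,"dz":0,"spin":0,"hand":0}]'; python3 look.py k1; python3 -m inch '[{"dx":0,"dy":0,"dz":-1,"spin":0,"hand":0},{"dx":0,"dy":0,"dz":0,"spin":0,"hand":0}]'
```

```text
clock: 24.57
tcp_pos: [0.5979, -0.1385, 0.0207]
tool_rot: [-0.0, 0.786, 0.618, -0.0]
force: [0.6, -0.5, 1.8]
gripper_width: 0.0033
grasp_force: 0.4
yaw 76.29281804568764 F [ 0.6 -0.5  1.8] rxF 0.038002814016670404 tz -0.00621312415282399 r 0.05172823763482123
k1 px [286. 163.] 3905 c [ 0.6118 -0.0879] flat normal mod60 47.0 corner 17.0 0.0015120058954486617
clock: 24.78
tcp_pos: [0.5982, -0.1386, 0.0204]
tool_rot: [0.0, 0.786, 0.618, 0.0]
force: [-0.4, -0.3, 2.7]
gripper_width: 0.0005
grasp_force: 1.6
```

```bash
python3 -m inch '[{"dx":0,"dy":0,"dz":-0.8,"spin":0,"hand":0},{"dx":0.5,"dy":1.9,"dz":0,"spin":0,"hand":0},{"dx":0.5,"dy":1.9,"dz":0,"spin":0,"hand":0},{"dx":0.5,"dy":1.9,"dz":0,"spin":0,"hand":0},{"dx":0.5,"dy":1.9,"dz":0,"spin":0,"hand":0}]'; python3 -m inch '[{"dx":0.5,"dy":1.9,"dz":0,"spin":0,"hand":0},{"dx":0.5,"dy":1.9,"dz":0,"spin":0,"hand":0},{"dx":0.5,"dy":1.9,"dz":0,"spin":0,"hand":0},{"dx":0.5,"dy":1.9,"dz":0,"spin":0,"hand":0}]'; python3 -m inch '[{"dx":0,"dy":0,"dz":5,"spin":0,"hand":0},{"dx":-4,"dy":-15.2,"dz":0,"spin":0,"hand":0},{"dx":0,"dy":0,"dz":-4,"spin":0,"hand":0},{"dx":0,"dy":0,"dz":-1,"spin":0,"hand":0},{"dx":0,"dy":0,"dz":0,"spin":0,"hand":0},{"dx":0.5,"dy":1.9,"dz":0,"spin":0,"hand":0},{"dx":0.5,"dy":1.9,"dz":0,"spin":0,"hand":0},{"dx":0.5,"dy":1.9,"dz":0,"spin":0,"hand":0},{"dx":0.5,"dy":1.9,"dz":0,"spin":0,"hand":0}]'; python3 -m inch '[{"dx":0.5,"dy":1.9,"dz":0,"spin":0,"hand":0},{"dx":0.5,"dy":1.9,"dz":0,"spin":0,"hand":0},{"dx":0.5,"dy":1.9,"dz":0,"spin":0,"hand":0},{"dx":0.5,"dy":1.9,"dz":0,"spin":0,"hand":0}]'
```

```text
clock: 25.2
tcp_pos: [0.6001, -0.132, 0.0205]
tool_rot: [0.001, 0.786, 0.618, -0.001]
force: [-4.2, -3.0, 8.8]
gripper_width: 0.0004
grasp_force: 4.7
clock: 25.53
tcp_pos: [0.6019, -0.1244, 0.0205]
tool_rot: [0.001, 0.786, 0.618, -0.001]
force: [-4.7, -3.8, 9.4]
gripper_width: 0.0003
grasp_force: 4.9
clock: 26.28
tcp_pos: [0.6003, -0.1314, 0.0205]
tool_rot: [0.001, 0.786, 0.619, -0.0]
force: [-4.0, -2.7, 9.2]
gripper_width: 0.0002
grasp_force: 4.9
clock: 26.62
tcp_pos: [0.602, -0.1238, 0.0205]
tool_rot: [0.001, 0.786, 0.619, -0.001]
force: [-5.4, -4.2, 10.8]
gripper_width: 0.0006
grasp_force: 5.4
```

```bash
python3 -m inch '[{"dx":0,"dy":0,"dz":5,"spin":0,"hand":0},{"dx":-4,"dy":-15.2,"dz":0,"spin":0,"hand":0},{"dx":0,"dy":0,"dz":-4,"spin":0,"hand":0},{"dx":0,"dy":0,"dz":-0.7,"spin":0,"hand":0},{"dx":0,"dy":0,"dz":0,"spin":0,"hand":0},{"dx":0.5,"dy":1.9,"dz":0,"spin":0,"hand":0},{"dx":0.5,"dy":1.9,"dz":0,"spin":0,"hand":0},{"dx":0.5,"dy":1.9,"dz":0,"spin":0,"hand":0},{"dx":0.5,"dy":1.9,"dz":0,"spin":0,"hand":0}]'; python3 -m inch '[{"dx":0.5,"dy":1.9,"dz":0,"spin":0,"hand":0},{"dx":0.5,"dy":1.9,"dz":0,"spin":0,"hand":0},{"dx":0.5,"dy":1.9,"dz":0,"spin":0,"hand":0},{"dx":0.5,"dy":1.9,"dz":0,"spin":0,"hand":0}]';python3 -m inch '[{"dx":0,"dy":0,"dz":5,"spin":0,"hand":0},{"dx":-4,"dy":-15.2,"dz":0,"spin":0,"hand":0},{"dx":0,"dy":0,"dz":-4,"spin":0,"hand":0},{"dx":0,"dy":0,"dz":-0.9,"spin":0,"hand":0},{"dx":0,"dy":0,"dz":0,"spin":0,"hand":0},{"dx":0.5,"dy":1.9,"dz":0,"spin":0,"hand":0},{"dx":0.5,"dy":1.9,"dz":0,"spin":0,"hand":0}]'; python3 -m inch '[{"dx":0.5,"dy":1.9,"dz":0,"spin":0,"hand":0},{"dx":0.5,"dy":1.9,"dz":0,"spin":0,"hand":0},{"dx":0.5,"dy":1.9,"dz":0,"spin":0,"hand":0}]';python3 -m inch '[{"dx":0.5,"dy":1.9,"dz":0,"spin":0,"hand":0},{"dx":0.5,"dy":1.9,"dz":0,"spin":0,"hand":0},{"dx":0.5,"dy":1.9,"dz":0,"spin":0,"hand":0}]'; python3 look.py k2
```

```text
clock: 27.37
tcp_pos: [0.6, -0.1318, 0.0205]
tool_rot: [0.001, 0.786, 0.619, -0.001]
force: [-5.6, -8.0, 8.7]
gripper_width: 0.0002
grasp_force: 4.6
clock: 27.7
tcp_pos: [0.6019, -0.1251, 0.0206]
tool_rot: [0.001, 0.786, 0.619, -0.001]
force: [-3.6, -8.2, 7.8]
gripper_width: 0.0004
grasp_force: 3.8
clock: 28.28
tcp_pos: [0.5991, -0.136, 0.0205]
tool_rot: [0.001, 0.785, 0.619, -0.001]
force: [-4.7, -9.6, 8.7]
gripper_width: -0.0
grasp_force: 4.4
clock: 28.53
tcp_pos: [0.6009, -0.1302, 0.0206]
tool_rot: [0.001, 0.786, 0.619, -0.001]
force: [-3.7, -8.4, 6.3]
gripper_width: 0.0008
grasp_force: 3.4
clock: 28.78
tcp_pos: [0.6028, -0.1243, 0.0206]
tool_rot: [0.002, 0.786, 0.619, -0.0]
force: [-1.4, -7.3, 5.2]
gripper_width: 0.0006
grasp_force: 3.1
yaw 76.45965565596588 F [-1.4 -7.3  5.2] rxF 0.018445433504351565 tz -0.0010747986472692996 r 0.03673320234676339
k2 px [284. 193.] 3702 c [ 0.612  -0.0874] flat normal mod60 46.5 corner 16.5 0.003461559749596249
```

```bash
python3 -m inch '[{"dx":0,"dy":0,"dz":25,"spin":0,"hand":0},{"dx":-8,"dy":-21,"dz":35,"spin":0,"hand":0},{"dx":-9,"dy":-21,"dz":0,"spin":0,"hand":0.5},{"dx":0,"dy":0,"dz":0,"spin":0,"hand":0.5},{"dx":0,"dy":0,"dz":0,"spin":0,"hand":0.5},{"dx":0,"dy":0,"dz":0,"spin":0,"hand":0.5}]'; python3 look.py m1; python3 wr.py m1 | awk '$1>66'; python3 - <<'E'
from h import *
import pickle
ip=pickle.load(open('m1.p','rb'));a=cv2.imread('pics/m1.png')
for hy_ in (76.5,):
    h=np.radians(hy_);X=np.array([np.cos(h),np.sin(h)]);Y=np.array([-X[1],X[0]])
    ys=np.arange(-30,30,1.)
    for x in (-12,-15,12,15):
        b=[a[tuple(int(round(t)) for t in w2px('wrist',[*(np.array([.6121,-.0886])+x*1e-3*X+y*1e-3*Y),.016],ip)[::-1])] for y in ys]
        print(x,' '.join('%d'%(v[::-1].astype(int).mean()) + ('b' if int(v[2])-int(v[0])>60 else '') for v in np.array(b)))
E
```

```text
clock: 29.33
tcp_pos: [0.5843, -0.1636, 0.0784]
tool_rot: [-0.001, 0.786, 0.619, -0.0]
force: [0.2, 1.0, -0.0]
gripper_width: 0.0195
grasp_force: 0.0
yaw 76.45067685961038 F [ 0.2  1.  -0. ] rxF -0.011454087521096099 tz -0.01702821994875157 r 0.07982738089550255
m1 px [298. 101.] 2435 c [ 0.6118 -0.0884] flat normal mod60 45.0 corner 15.0 0.00041122296775004605
70 med dir [-117.  -107.8  -98.4] mid -107.7 width 22.7
74 med dir [-117.1 -109.1 -100.7] mid -108.9 width 21.1
78 med dir [-117.1 -109.3 -101.4] mid -109.2 width 21.5
82 med dir [-117.  -109.7 -102.4] mid -109.7 width 21.0
86 med dir [-117.2 -110.1 -103.3] mid -110.3 width 20.9
90 med dir [-117.1 -110.4 -103.7] mid -110.4 width 21.1
94 med dir [-117.1 -110.7 -104.3] mid -110.7 width 21.0
98 med dir [-117.2 -111.  -104.9] mid -111.0 width 21.0
102 med dir [-116.9 -111.1 -105.5] mid -111.2 width 20.2
106 med dir [-116.1 -110.9 -105.8] mid -111.0 width 19.0
110 med dir [-115.7 -111.  -106.2] mid -111.0 width 18.3
17789 15.75554911061464 217.18922804492703
-12 178 193 193 193 192 192 190 186 182 186 187 191 191 185 165 101 118 11
[... 238 characters left out ...]
176 104 112 118 118 118 119 117 117 117 119 167b 98b 95b 80b 81b 85b 88b 90b 93b 93b 98b 112 120 117 118 118 122 120 118 120 119 100 102 103 103 104 104 103 103 105 104 106 103 106 106
12 148 217 213 210 203 145 155 177 200 200 205 206 190 147 110 78 104 123 125 152b 171b 172b 163b 181b 182b 118b 116b 118b 119b 117b 119b 117b 117b 119b 120b 121b 121b 120b 119b 117b 113b 118b 116 119 121 122 111 90 104 112 122 121 121 108 98 94 141 145 144 143
15 119b 188 211 216 219 216 159 164 173 200 204 203 179 137 119 84 111 123 122 121 121 120 121 123 150b 181b 116b 115b 114b 115b 114b 113b 116b 118b 116b 116b 118b 129 136 135 118 120 122 122 121 121 114 87 99 109 120 120 118 105 106 144 144 145 142 141
```

Jaws measure about 32 mm around the nut again, snug. Regrip and test firmness gently.

```bash
python3 -m inch '[{"dx":0.6,"dy":-1.3,"dz":-10,"spin":-0.12,"hand":0.55},{"dx":0,"dy":0,"dz":-25,"spin":-0.12,"hand":0.55},{"dx":0,"dy":0,"dz":-25,"spin":-0.02,"hand":0.55},{"dx":0,"dy":0,"dz":-8,"spin":0,"hand":0.55},{"dx":0,"dy":0,"dz":0,"spin":0,"hand":0.55},{"dx":0,"dy":0,"dz":-1,"spin":0,"hand":0.4},{"dx":0,"dy":0,"dz":0,"spin":0,"hand":0.3},{"dx":0,"dy":0,"dz":0,"spin":0,"hand":0},{"dx":0,"dy":0,"dz":0,"spin":0,"hand":0},{"dx":0,"dy":0,"dz":0,"spin":0,"hand":0},{"dx":0,"dy":0,"dz":0,"spin":0,"hand":0}]' 30; python3 look.py n1; python3 -m inch '[{"dx":-1.9,"dy":0.6,"dz":0,"spin":-0.025,"hand":0},{"dx":0,"dy":0,"dz":0,"spin":0,"hand":0}]' >/dev/null;  python3 look.py n2; python3 -m inch '[{"dx":-1.9,"dy":0.7,"dz":0,"spin":-0.025,"hand":0},{"dx":0,"dy":0,"dz":0,"spin":0,"hand":0}]' ;  python3 look.py n3
```

```text
clock: 30.3
tcp_pos: [0.5856, -0.1661, 0.012]
tool_rot: [-0.0, 0.859, 0.512, -0.0]
force: [-3.2, 1.3, 5.8]
gripper_width: 0.0207
grasp_force: 30.0
yaw 61.593553991248314 F [-3.2  1.3  5.8] rxF -0.28400439111955306 tz 0.09245785814071797 r 0.08171419937719697
n1 px [250. 100.] 4862 c [ 0.6119 -0.0887] flat normal mod60 49.0 corner 19.0 0.0011178999981628149
yaw 60.06773543822315 F [2.1 0.7 2.6] rxF 0.1455016511700125 tz 0.19408279702295203 r 0.0817226475511323
n2 px [247. 100.] 4846 c [ 0.6119 -0.0886] flat normal mod60 49.0 corner 19.0 0.0008309198850215867
clock: 30.73
tcp_pos: [0.5841, -0.1655, 0.0121]
tool_rot: [0.002, 0.872, 0.49, 0.002]
force: [5.7, 0.6, 1.2]
gripper_width: 0.0206
grasp_force: 30.6
yaw 58.64463846451539 F [5.7 0.6 1.2] rxF 0.4210184751641203 tz 0.40784360247841395 r 0.08172285418759186
n3 px [244. 101.] 4849 c [ 0.6119 -0.0886] flat normal mod60 48.5 corner 18.5 0.00085767903474427
```

```bash
python3 -m inch '[{"dx":-1.9,"dy":0.7,"dz":0,"spin":-0.025,"hand":0},{"dx":0,"dy":0,"dz":0,"spin":0,"hand":0}]'|sed -n 2,4p ;  python3 look.py n4;  python3 -m inch '[{"dx":-1.9,"dy":0.8,"dz":0,"spin":-0.025,"hand":0},{"dx":0,"dy":0,"dz":0,"spin":0,"hand":0}]'|sed -n 2,4p ;  python3 look.py n5
```

```text
tcp_pos: [0.5828, -0.1649, 0.0122]
tool_rot: [0.002, 0.878, 0.479, 0.002]
force: [8.1, 0.7, -0.8]
yaw 57.21021486048422 F [ 8.1  0.7 -0.8] rxF 0.591709502577663 tz 0.38250571641459014 r 0.0815522576170256
n4 px [243. 102.] 4867 c [ 0.6119 -0.0886] flat normal mod60 48.0 corner 18.0 0.0007163543133570406
tcp_pos: [0.5813, -0.164, 0.0122]
tool_rot: [0.002, 0.884, 0.468, 0.003]
force: [9.9, 1.0, -1.7]
yaw 55.784534908190125 F [ 9.9  1.  -1.7] rxF 0.7096258118577514 tz 0.5105297936843289 r 0.08126649526441203
n5 px [243. 102.] 4852 c [ 0.6119 -0.0887] flat normal mod60 47.5 corner 17.5 0.0009993429067535094
```

Torque climbed to about 1.2 N·m with the nut standing still, so it is firm. Ease the torque off, then try lifting slowly.

```bash
python3 -m inch '[{"dx":1.9,"dy":-0.8,"dz":0,"spin":0.025,"hand":0},{"dx":1.9,"dy":-0.7,"dz":0,"spin":0.025,"hand":0},{"dx":0.9,"dy":-0.3,"dz":0,"spin":0.015,"hand":0},{"dx":0,"dy":0,"dz":0,"spin":0,"hand":0}]'|sed -n 2,4p ;  python3 look.py p1; python3 -m inch '[{"dx":0,"dy":0,"dz":1,"spin":0,"hand":0},{"dx":0,"dy":0,"dz":1,"spin":0,"hand":0},{"dx":0,"dy":0,"dz":0,"spin":0,"hand":0}]' 50|sed -n 2,4p; python3 look.py p2
```

```text
tcp_pos: [0.5825, -0.1644, 0.0119]
tool_rot: [-0.001, 0.868, 0.497, -0.0]
force: [-1.6, 5.5, 11.9]
yaw 59.594138751460044 F [-1.6  5.5 11.9] rxF -0.2837533359861137 tz -0.011249789744278638 r 0.08126263525279676
p1 px [252. 101.] 4885 c [ 0.612  -0.0887] flat normal mod60 48.0 corner 18.0 0.0007808294379893499
tcp_pos: [0.5826, -0.1646, 0.0123]
tool_rot: [-0.0, 0.868, 0.497, 0.0]
force: [4.3, 4.1, -3.6]
yaw 59.5553177470344 F [ 4.3  4.1 -3.6] rxF 0.20049208890484352 tz -0.008084345741101846 r 0.08133500540517256
p2 px [251. 101.] 4835 c [ 0.6119 -0.0888] flat normal mod60 48.5 corner 18.5 0.0009144528985843038
```

It is wedged, so I'll loosen the worm with one opening stroke before lifting, so the nut isn't dragged.

```bash
python3 -m inch '[{"dx":0,"dy":0,"dz":-1,"spin":0,"hand":0.15},{"dx":0,"dy":0,"dz":0,"spin":0,"hand":0.3},{"dx":0,"dy":0,"dz":0,"spin":0,"hand":0.45},{"dx":0,"dy":0,"dz":20,"spin":0,"hand":0.45},{"dx":0,"dy":0,"dz":30,"spin":0,"hand":0},{"dx":8,"dy":20,"dz":0,"spin":0.09,"hand":0},{"dx":8.2,"dy":21,"dz":0,"spin":0.09,"hand":0},{"dx":0,"dy":0,"dz":-20,"spin":0.082,"hand":0},{"dx":0,"dy":0,"dz":-18,"spin":0,"hand":0},{"dx":0,"dy":0,"dz":-1,"spin":0,"hand":0},{"dx":0,"dy":0,"dz":0,"spin":0,"hand":0}]'; python3 -m inch '[{"dx":0,"dy":0,"dz":-1,"spin":0,"hand":0},{"dx":0,"dy":0,"dz":0,"spin":0,"hand":0}]'
```

```text
clock: 32.82
tcp_pos: [0.5982, -0.1246, 0.0221]
tool_rot: [-0.001, 0.796, 0.606, -0.001]
force: [-0.4, -0.3, 0.4]
gripper_width: 0.0034
grasp_force: 0.0
clock: 32.98
tcp_pos: [0.5986, -0.1246, 0.022]
tool_rot: [-0.0, 0.796, 0.606, -0.0]
force: [-0.1, 1.1, -0.0]
gripper_width: 0.0006
grasp_force: 0.0
```

```bash
python3 -m inch '[{"dx":0,"dy":0,"dz":-1.2,"spin":0,"hand":0},{"dx":0,"dy":0,"dz":0,"spin":0,"hand":0}]'|sed -n 2,4p;python3 -m inch '[{"dx":0,"dy":0,"dz":-0.8,"spin":0,"hand":0},{"dx":0,"dy":0,"dz":0,"spin":0,"hand":0}]'|sed -n 2,4p
```

```text
tcp_pos: [0.599, -0.1246, 0.0209]
tool_rot: [0.0, 0.796, 0.606, -0.0]
force: [0.2, 0.5, -0.0]
tcp_pos: [0.5991, -0.1246, 0.0207]
tool_rot: [0.0, 0.796, 0.606, -0.0]
force: [-1.9, 0.2, 5.0]
```

```bash
python3 -m inch '[{"dx":-0.5,"dy":-1.9,"dz":-0.5,"spin":0,"hand":0},{"dx":-0.5,"dy":-1.9,"dz":0,"spin":0,"hand":0},{"dx":-0.5,"dy":-1.9,"dz":0,"spin":0,"hand":0}]'|sed -n 2,4p; python3 -m inch '[{"dx":-0.5,"dy":-1.9,"dz":0,"spin":0,"hand":0},{"dx":-0.5,"dy":-1.9,"dz":0,"spin":0,"hand":0},{"dx":-0.5,"dy":-1.9,"dz":0,"spin":0,"hand":0},{"dx":-0.5,"dy":-1.9,"dz":0,"spin":0,"hand":0}]'|sed -n 2,4p; python3 -m inch '[{"dx":0,"dy":0,"dz":25,"spin":0,"hand":0},{"dx":-5,"dy":-14,"dz":33,"spin":0,"hand":0},{"dx":-6,"dy":-14,"dz":0,"spin":0,"hand":0.5},{"dx":0,"dy":0,"dz":0,"spin":0,"hand":0.5},{"dx":0,"dy":0,"dz":0,"spin":0,"hand":0.5},{"dx":0,"dy":0,"dz":0,"spin":0,"hand":0.5}]'; python3 look.py r1; python3 wr.py r1 | awk '$1>66'
```

```text
tcp_pos: [0.5979, -0.1294, 0.0206]
tool_rot: [-0.0, 0.796, 0.606, 0.001]
force: [-1.3, 4.2, 7.5]
tcp_pos: [0.5961, -0.1367, 0.0205]
tool_rot: [-0.0, 0.796, 0.606, 0.001]
force: [-0.1, 3.9, 3.8]
clock: 34.4
tcp_pos: [0.5837, -0.1648, 0.0763]
tool_rot: [-0.001, 0.796, 0.606, -0.0]
force: [-0.2, -0.5, 0.4]
gripper_width: 0.0196
grasp_force: 0.0
yaw 74.56416182889268 F [-0.2 -0.5  0.4] rxF -0.0025184633257002396 tz 0.03360388267685425 r 0.08118238350612339
r1 px [294.  98.] 2520 c [ 0.6118 -0.0881] flat normal mod60 48.5 corner 18.5 0.0005890716775928777
70 med dir [-119.  -110.4 -100.5] mid -109.8 width 22.5
74 med dir [-119.1 -111.1 -102.8] mid -111.0 width 21.1
78 med dir [-119.1 -111.2 -103.6] mid -111.3 width 21.2
82 med dir [-119.2 -112.1 -104.6] mid -111.9 width 21.0
86 med dir [-119.2 -112.1 -105. ] mid -112.1 width 21.3
90 med dir [-119.2 -112.5 -105.9] mid -112.6 width 21.0
94 med dir [-119.2 -112.8 -106.5] mid -112.8 width 21.0
98 med dir [-119.3 -113.2 -107. ] mid -113.1 width 20.9
102 med dir [-119.2 -113.1 -107.7] mid -113.4 width 20.5
106 med dir [-116.6 -112.3 -108. ] mid -112.3 width 16.0
110 med dir [-116.1 -112.3 -108.3] mid -112.2 width 14.9
16760 15.955311800071616 187.53693581184166
```

```bash
cat > nut2.py <<'E'
from h import *;import pickle,sys
from scipy.optimize import minimize
def fit(n):
    ip=pickle.load(open(n+'.p','rb'));a=cv2.imread(f'pics/{n}.png');hsv=cv2.cvtColor(a,cv2.COLOR_BGR2HSV)
    m=((hsv[...,0]>14)&(hsv[...,0]<32)&(hsv[...,1]>95)).astype('uint8')
    c0=w2px('wrist',[.612,-.0886,.015],ip);u0,v0=int(c0[0])-60,max(int(c0[1])-60,0);m=m[v0:v0+120,u0:u0+120]
    m[np.hypot(*(np.mgrid[:m.shape[0],:m.shape[1]]-np.array([c0[1]-v0,c0[0]-u0])[:,None,None]))>52]=0
    n_,l,s,_=cv2.connectedComponentsWithStats(m);m=(l==1+s[1:,4].argmax()).astype('uint8')
    M=cv2.resize(m*255,None,fx=4,fy=4,interpolation=cv2.INTER_LINEAR)>127
    def err(c,t):
        k=np.radians(t+60*np.arange(6));P=[w2px('wrist',[c[0]+.01848*np.cos(q),c[1]+.01848*np.sin(q),.015],ip) for q in k]
        im=np.zeros(M.shape,'uint8');cv2.fillPoly(im,[np.round((np.array(P)-[u0,v0]+.5)*4).astype(int)],1);return (im.astype(bool)^M).sum()/M.sum()
    best=None
    for t0 in (0,12,24,36,48):
        r=minimize(lambda x:err(np.array([.612,-.0886])+x[:2]*1e-3,x[2]),[0,0,t0],method='Nelder-Mead',options=dict(initial_simplex=[[0,0,t0],[1,0,t0],[0,1,t0],[0,0,t0+8]],maxfev=150))
        if best is None or r.fun<best.fun:best=r
    print(n,best.x.round(2),best.x[2]%60,round(best.fun,4))
for n in sys.argv[1:]: fit(n)
E
python3 nut2.py w3 w4 w6 w7 c3 d2 f1 g1 g3 m1 n1 n3 n5 p2 r1
```

```text
w3 [-0.22  0.15 50.91] 50.91254066846675 0.0199
w4 [-0.18  0.05 -9.54] 50.45550818585973 0.0155
w6 [-0.1   0.17 -9.2 ] 50.80417305750623 0.0171
w7 [-0.11  0.24 16.62] 16.61678687070999 0.016
c3 [-0.19  0.25 20.67] 20.666599754547704 0.0145
d2 [-0.2   0.27 16.88] 16.87900020126593 0.0149
f1 [-0.21  0.32 17.32] 17.318381578618453 0.0173
g1 [-0.11  0.17 16.8 ] 16.79654303833147 0.0126
g3 [-0.09  0.14 17.37] 17.36733171367382 0.012
m1 [-0.18  0.27 17.23] 17.233851901917184 0.0208
n1 [-0.18  0.21 17.41] 17.409693636035318 0.0195
n3 [-0.15  0.2  77.04] 17.04444156461136 0.0182
n5 [-0.14  0.22 16.64] 16.639564247384214 0.0178
p2 [-0.15  0.16 76.7 ] 16.695052750454522 0.018
r1 [-0.29  0.28 16.7 ] 16.6974739590097 0.0144
```

The refined fit shows the nut at its stop: 16.6–16.9° in w7, d2, n5 and now r1, against 50.7° at the start. Grip and lift the loosened wrench off.

```bash
python3 -m inch '[{"dx":-1.6,"dy":0.9,"dz":-10,"spin":-0.12,"hand":0.55},{"dx":0,"dy":0,"dz":-25,"spin":-0.12,"hand":0.55},{"dx":0,"dy":0,"dz":-25,"spin":-0.025,"hand":0.55},{"dx":0,"dy":0,"dz":-7,"spin":0,"hand":0.55},{"dx":0,"dy":0,"dz":0,"spin":0,"hand":0.4},{"dx":0,"dy":0,"dz":0,"spin":0,"hand":0.3},{"dx":0,"dy":0,"dz":0,"spin":0,"hand":0},{"dx":0,"dy":0,"dz":0,"spin":0,"hand":0},{"dx":0,"dy":0,"dz":0,"spin":0,"hand":0},{"dx":0,"dy":0,"dz":0,"spin":0,"hand":0},{"dx":0,"dy":0,"dz":0,"spin":0,"hand":0}]' 45; python3 look.py s1;python3 -m inch '[{"dx":0,"dy":0,"dz":1.5,"spin":0,"hand":0},{"dx":0,"dy":0,"dz":1.5,"spin":0,"hand":0},{"dx":0,"dy":0,"dz":0,"spin":0,"hand":0}]'; python3 look.py s2; python3 nut2.py s1 s2
```

```text
clock: 35.37
tcp_pos: [0.5835, -0.1647, 0.0118]
tool_rot: [0.0, 0.869, 0.496, 0.0]
force: [-2.0, 1.3, 5.6]
gripper_width: 0.0201
grasp_force: 45.0
yaw 59.42428778778867 F [-2.   1.3  5.6] rxF -0.19165651194350913 tz 0.023553744086421177 r 0.08113210197628686
s1 px [249. 101.] 4868 c [ 0.6119 -0.0887] flat normal mod60 46.0 corner 16.0 0.0011351007713440477
clock: 35.67
tcp_pos: [0.5826, -0.1646, 0.0131]
tool_rot: [-0.0, 0.869, 0.495, -0.0]
force: [0.7, 0.1, -4.8]
gripper_width: 0.0198
grasp_force: 45.0
yaw 59.40397981809355 F [ 0.7  0.1 -4.8] rxF 0.053253773568449125 tz 0.059209408709424476 r 0.08135273082206737
s2 px [251. 101.] 4821 c [ 0.6119 -0.0886] flat normal mod60 48.0 corner 18.0 0.0006169639667394505
s1 [-0.1   0.25 16.95] 16.94590862763742 0.0144
s2 [-0.2   0.21 16.95] 16.948609490121285 0.0128
```

```bash
python3 -m inch '[{"dx":0,"dy":0,"dz":2,"spin":0,"hand":0},{"dx":0,"dy":0,"dz":2,"spin":0,"hand":0},{"dx":0,"dy":0,"dz":2,"spin":0,"hand":0},{"dx":0,"dy":0,"dz":0,"spin":0,"hand":0}]'|sed -n 2,4p; python3 -m inch '[{"dx":0,"dy":0,"dz":3,"spin":0,"hand":0},{"dx":0,"dy":0,"dz":3,"spin":0,"hand":0},{"dx":0,"dy":0,"dz":4,"spin":0,"hand":0},{"dx":0,"dy":0,"dz":0,"spin":0,"hand":0}]'; python3 look.py s3; python3 nut2.py s3
```

```text
tcp_pos: [0.5831, -0.1647, 0.0199]
tool_rot: [0.0, 0.869, 0.496, 0.0]
force: [-0.6, 0.1, -4.6]
clock: 36.38
tcp_pos: [0.5837, -0.1649, 0.0306]
tool_rot: [0.001, 0.869, 0.495, 0.001]
force: [0.0, -0.0, -4.2]
gripper_width: 0.0202
grasp_force: 45.0
yaw 59.405215254511006 F [ 0.  -0.  -4.2] rxF 0.001574970351032397 tz 0.0381481998597715 r 0.08131175335184125
s3 px [252. 100.] 3943 c [ 0.612  -0.0883] flat normal mod60 45.5 corner 15.5 0.0004474872063771583
s3 [-0.09  0.17 77.6 ] 17.601861751518385 0.0155
```

```bash
python3 -m inch '[{"dx":0,"dy":0,"dz":20,"spin":0,"hand":0},{"dx":0,"dy":0,"dz":20,"spin":0,"hand":0},{"dx":-10,"dy":-18,"dz":0,"spin":0,"hand":0},{"dx":-12,"dy":-22,"dz":0,"spin":0,"hand":0},{"dx":-12,"dy":-22,"dz":0,"spin":0,"hand":0},{"dx":-12,"dy":-22,"dz":0,"spin":0,"hand":0},{"dx":-12,"dy":-22,"dz":0,"spin":0,"hand":0},{"dx":-12,"dy":-22,"dz":0,"spin":0,"hand":0},{"dx":-12,"dy":-22,"dz":0,"spin":0,"hand":0},{"dx":0,"dy":0,"dz":-25,"spin":0,"hand":0},{"dx":0,"dy":0,"dz":-20,"spin":0,"hand":0},{"dx":0,"dy":0,"dz":-8,"spin":0,"hand":0},{"dx":0,"dy":0,"dz":0,"spin":0,"hand":0},{"dx":0,"dy":0,"dz":0,"spin":0,"hand":0}]'; python3 -m inch '[{"dx":0,"dy":0,"dz":-3,"spin":0,"hand":0},{"dx":0,"dy":0,"dz":-3,"spin":0,"hand":0},{"dx":0,"dy":0,"dz":0,"spin":0,"hand":0}]'|sed -n 2,4p
```

```text
clock: 37.6
tcp_pos: [0.5007, -0.3142, 0.0162]
tool_rot: [-0.001, 0.869, 0.496, -0.0]
force: [-0.6, -0.8, -3.3]
gripper_width: 0.02
grasp_force: 45.0
tcp_pos: [0.5015, -0.3147, 0.0109]
tool_rot: [0.001, 0.868, 0.496, 0.0]
force: [-0.1, -0.6, -4.5]
```

```bash
python3 -m inch '[{"dx":0,"dy":0,"dz":-1,"spin":0,"hand":0},{"dx":0,"dy":0,"dz":0,"spin":0,"hand":0}]'|sed -n 2,4p;python3 -m inch '[{"dx":0,"dy":0,"dz":-1,"spin":0,"hand":0},{"dx":0,"dy":0,"dz":0,"spin":0,"hand":0}]'|sed -n 2,4p; python3 -m inch '[{"dx":0,"dy":0,"dz":-1,"spin":0,"hand":0},{"dx":0,"dy":0,"dz":0,"spin":0,"hand":0}]'|sed -n 2,4p
```

```text
tcp_pos: [0.5015, -0.3148, 0.01]
tool_rot: [0.001, 0.869, 0.496, 0.0]
force: [1.1, 0.2, -3.9]
tcp_pos: [0.5015, -0.3148, 0.0099]
tool_rot: [0.0, 0.869, 0.496, 0.0]
force: [-1.0, 2.7, 5.4]
tcp_pos: [0.5015, -0.3149, 0.0098]
tool_rot: [0.0, 0.869, 0.496, 0.0]
force: [-4.6, 5.0, 12.0]
```

Touched down. Release, back away and check from the top camera.

```bash
python3 -m inch '[{"dx":0,"dy":0,"dz":1.5,"spin":0,"hand":0},{"dx":0,"dy":0,"dz":0,"spin":0,"hand":0.1},{"dx":0,"dy":0,"dz":0,"spin":0,"hand":0.25},{"dx":0,"dy":0,"dz":0,"spin":0,"hand":0.4},{"dx":0,"dy":0,"dz":0,"spin":0,"hand":0.5},{"dx":0,"dy":0,"dz":0,"spin":0,"hand":0.6},{"dx":0,"dy":0,"dz":20,"spin":0,"hand":0.6},{"dx":0,"dy":0,"dz":35,"spin":0,"hand":0.6},{"dx":0,"dy":0,"dz":35,"spin":0,"hand":0.6},{"dx":-20,"dy":-20,"dz":25,"spin":0,"hand":0.6},{"dx":-25,"dy":-30,"dz":15,"spin":0,"hand":0.6},{"dx":-25,"dy":-30,"dz":0,"spin":0,"hand":0.6},{"dx":-25,"dy":-30,"dz":0,"spin":0,"hand":0.6},{"dx":0,"dy":0,"dz":0,"spin":0,"hand":0.6},{"dx":0,"dy":0,"dz":0,"spin":0,"hand":0.6},{"dx":0,"dy":0,"dz":0,"spin":0,"hand":0.6}]'; python3 - <<'E'
from h import *
a=snap('top','end');o=cv2.imread('pics/top0.png').astype(int);d=np.abs(a[:,:,::-1].astype(int)-o).max(2)
for n,u,v,r in [('jigger',138,165,20),('tumbler',265,148,22),('cross',238,258,20),('valve',307,207,16),('valve2',176,221,22),('oldwrench',415,272,20)]:
    w=d[v-r:v+r,u-r:u+r];print(n,(w>40).mean().round(3),w.max())
m=(cv2.cvtColor(a[:,:,::-1].copy(),cv2.COLOR_BGR2HSV)[...,1]<60).astype('uint8');n,l,s,c=cv2.connectedComponentsWithStats(m)
for i in range(1,n):
    if s[i,4]>150: print(s[i],px2w('top',*c[i],.01)[:2].round(3))
E
```

```text
clock: 39.68
tcp_pos: [0.4059, -0.4242, 0.1383]
tool_rot: [-0.0, 0.869, 0.495, 0.0]
force: [1.1, 0.2, -0.4]
gripper_width: 0.0522
grasp_force: 0.0
jigger 0.0 6
tumbler 0.0 8
cross 0.0 7
valve 0.026 98
valve2 0.0 18
oldwrench 0.507 121
[   0   41  560   15 6428] [ 0.997 -0.024]
[   0   62   47   56 1737] [0.878 0.6  ]
[ 473   75   51   42 1209] [ 0.881 -0.539]
[534  79  26  39 417] [ 0.859 -0.662]
[ 174  123  126  105 8300] [0.705 0.075]
[124 154  29  25 464] [0.701 0.307]
[291 192  31  30 558] [ 0.61  -0.088]
[156 202  38  36 810] [0.573 0.209]
[ 362  230   89   54 1233] [ 0.503 -0.308]
[222 243  33  33 361] [0.489 0.067]
[ 460  253   95  106 3713] [ 0.398 -0.532]
[548 373  12  28 230] [ 0.223 -0.63 ]
```

```bash
python3 -c "
from workcell import bot
print(bot.job_done())"
```

```text
the job is handed in; nothing more can be done
None
```

I tightened the nut about 34° clockwise to its firm stop. The wrench now lies on the counter about 0.24 m from the valve, and the cross handle, jigger and tumbler did not move. On the first pass I overdrove the nut past its stop, which spread the jaws and jammed them. I then briefly backed the nut off about 12° before bringing it back to the stop. I refitted the jaws, confirmed the nut was firm, and opened them slightly to lift the wrench off, so they are a little wider than the nut.

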